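Pin a stacked heel on a guitar neck

ROBOT

A 6-joint arm with a two-finger parallel gripper is mounted at the origin on the work surface. World frame = base frame: x ahead of the robot, y to its left, z up, the work surface at z = 0. Lengths are in mm, angles in rad, forces in N, time in s.
With the tool pointing down it reaches from about 400 to 925 mm from the base axis. Payload 12.5 kg.
Tool frame: the origin (TCP) lies on the mounting face of the last link; the fingertips stand 190 mm ahead of it and the grasp point (between the pads) lies 171 mm ahead of it; x points along the fingers, y is the direction in which the jaws open and shut, and the axes are right-handed (so a half turn about x gives the same grasp; the last joint's range is limited). The gripper opens to 95 mm and grips with 3 to 60 N. Pads are 20 mm wide; open, the fingers measure 119 mm over their backs; the gripper's body (75 mm by 180 mm) begins 59 mm behind the grasp point.
Start: joints at [-1.258, 0.491, 1.559, -0, 1.092, -0.106], TCP at [254.184, -570.978, 404.761] pointing down, gripper open.
Joint ranges: [-3.1, 3.1], [-0.84, 2.19], [0.05, 2.79], [-1.13, 4.28], [0.06, 2.93], [-2.69, 2.69]. Speed limits (rad/s): [2.22, 2.22, 2.79, 3.14, 3.14, 3.14].

INTERFACE

Orientations are given as [roll, pitch, yaw] about the fixed x, y, z axes, in that order (R = Rz(yaw) Ry(pitch) Rx(roll)).
In Python, from cell import env, eyes gives the robot as it stands. The module is installed in compiled form; this text tells all that it offers.
- The arm moves only by the tool jog_arm, never from a script. Its argument "deltas" is one flat list of numbers, 7 for each row, row after row: the shift along the tool's x, y, z in mm, then the turn, a rotation vector about the tool's x, y, z in rad, then the opening, from 0 (shut) to 1 (fully open). A call has 1 to 10 rows; each row shifts and turns the pose as measured when the row begins, along the tool's axes as they then stand; what a row does not reach is not made up. A row lasts 1/8 s, in which the tool goes at most 62.5 mm and 10.7 degrees, less where a joint would pass 70% of its speed; a pose out of reach is approached as far as the arm can. A call is refused whole if a number of a shift passes 62.5 or a number of a turn 0.188, either way. A call with a gripper value outside its range is refused whole. The fingers move at their own pace and stop on an object; the grip force is fixed at half the most. Time passes only in rows, so rows that do not move let the fingers close. It gives the time, the measured TCP pose, the force and the opening at its end, in the units of the state.
- env.state(): the state, without advancing time (a new reading comes with each control period).
- eyes.read_camera(name): name is "scene" or "side" or "wrist"; returns a dict with "image" (480x640x3 uint8, red, green, blue), "fovy" (degrees; the focal length in pixels is half the picture's height over the tangent of half this angle, whatever the lens; pixels are square), "cx", "cy" (the principal point, pixels), "world_from_camera" (4x4, takes a point from camera to world coordinates). Camera axes: x right, y up, looking along -z (the intrinsics and any distortion apply to the point x, -y, -z); pixel columns grow to the right and rows downward; lengths in mm; the calibration is good to about 2 mm. A picture is of the moment at which its call begins. There is no depth.
- env.job_done(): hands the job in, once; it reports no verdict.
The state is a dict: "t": time; "joints": joint angles; "qvel": joint speeds; "tau": joint torques, N m; "eef_pos": TCP position; "tcp_rot": TCP orientation; "ft_force": force on the tool from outside, world axes, zero at the start; "moment": the same for the moment, N m; "opening": opening from 0.0 (shut) to 1.0 (fully open).
Only numpy, scipy, OpenCV 4.12 (cv2) and the standard library are available. Lean on these libraries where they do the work, as an engineer would, in place of code of your own. Each camera call takes 0.05 s, during which the arm holds its last target.

TASK

Swing the red-knobbed cam lever round to its stop to lock the neck in its clamp, then stack all the loose heel blocks there are (three to five) flat on the heel of the neck between the steel guide posts, lengthwise along the neck, with their holes in line over the bore. Then take the red-headed steel pin out of the crate, pass it down through all the blocks and fully home into the bore, and let go; leave the other rods in the crate and do not knock over the green jar.

Things in the scene. Friction and masses are not known exactly. Their poses are not given: they have to be found in the camera images.
- neck: Fixed guitar neck blank, back up, with cradle and cam clamp; it stays put even when unlocked. Origin on the bench under the heel bore; own x from heel to headstock (away from the robot), z up. The flat heel face and the plywood jig round it (146 mm along x, 110 mm along y, centred on the bore) lie 50 mm above the bench; six steel guide posts, 8 mm thick, rise 70 mm above the face at x, y = +-47, +-37 mm and +-61, 0 mm.
- bore (a point): Centre of the mouth of the round bore in the heel face, 50 mm above the bench: 17 mm wide, 30 mm deep, blind, vertical.
- cam (a joint): Cam lever of the clamp, about a vertical axis through cam_pivot; rad, positive counter-clockwise from above. At 0 it points to the neck's own -y (robot's right), at its stop at 1.45 (locked) along the neck's own +x. Starts between 0 and 0.35, stays where it is left, turns with some 2 N at the knob.
- cam_knob (a point): Top centre of the upright red knob at the end of the cam lever: 22 mm diameter, top 100 mm above the bench, 85 mm from the pivot axis. The lever arm under it is a bar 22 mm wide between 52 and 68 mm above the bench, so the knob stands free from 68 to 100 mm.
- cam_pivot (a point): Point on the lever's vertical axis, 100 mm above the bench. The clamp's jaws stand on both sides of the neck beside it (neck's own x 87 to 163 mm) and rise to 62 mm above the bench, the pivot post to 70 mm.
- block1: Loose reddish-brown wooden heel block 1: flat plate 104 mm long (own x), 56 mm wide (own y), 16 mm thick, a 17 mm round hole straight through the middle. Origin: centre of the underside, on the hole's axis (own z). Starts flat on the bench left of the neck; 50 to 110 g. All alike, either face may be up. Three to five are there; missing ones give None.
- block2: Loose reddish-brown wooden heel block 2: flat plate 104 mm long (own x), 56 mm wide (own y), 16 mm thick, a 17 mm round hole straight through the middle. Origin: centre of the underside, on the hole's axis (own z). Starts flat on the bench left of the neck; 50 to 110 g. All alike, either face may be up. Three to five are there; missing ones give None.
- block3: Loose reddish-brown wooden heel block 3: flat plate 104 mm long (own x), 56 mm wide (own y), 16 mm thick, a 17 mm round hole straight through the middle. Origin: centre of the underside, on the hole's axis (own z). Starts flat on the bench left of the neck; 50 to 110 g. All alike, either face may be up. Three to five are there; missing ones give None.
- block4: Loose reddish-brown wooden heel block 4: flat plate 104 mm long (own x), 56 mm wide (own y), 16 mm thick, a 17 mm round hole straight through the middle. Origin: centre of the underside, on the hole's axis (own z). Starts flat on the bench left of the neck; 50 to 110 g. All alike, either face may be up. Three to five are there; missing ones give None.
- block5: Loose reddish-brown wooden heel block 5: flat plate 104 mm long (own x), 56 mm wide (own y), 16 mm thick, a 17 mm round hole straight through the middle. Origin: centre of the underside, on the hole's axis (own z). Starts flat on the bench left of the neck; 50 to 110 g. All alike, either face may be up. Three to five are there; missing ones give None.
- pin: Steel locating pin with red head, standing or leaning (up to about 25 degrees) in a cell of the crate. Origin: centre of its tip (lower end); own z from tip to head. Shank 12 mm diameter, 120 mm long, its lowest 14 mm tapering to a 7 mm blunt tip; above it the cylindrical red head, 28 mm diameter, 34 mm high. 100 to 170 g. Fully home, its tip stands on the bore's bottom.
- pin_head (a point): Centre of the top of the pin's red head, 154 mm from the tip.
- crate: Fixed open plywood crate right of the neck, 165 (own x) x 135 (own y) x 70 mm high, floor 5 mm, divided into 5 x 4 cells of about 27 mm. Origin: centre of the underside. Holds the pin and four shorter rods, cells drawn afresh; the rods reach at most 95 mm above the bench, the pin's head lies between 105 and 160 mm.
- stock1: Light wood rod, 14 mm diameter, 90 mm long, no head, standing in another cell of the crate: not wanted, stays in the crate. Origin: centre of its lower end.
- stock2: Brass rod, 11 mm diameter, 85 mm long, no head, standing in another cell of the crate: not wanted, stays in the crate. Origin: centre of its lower end.
- stock3: Black plastic rod, 16 mm diameter, 88 mm long, no head, standing in another cell of the crate: not wanted, stays in the crate. Origin: centre of its lower end.
- stock4: Aluminium rod, 12 mm diameter, 80 mm long, no head, standing in another cell of the crate: not wanted, stays in the crate. Origin: centre of its lower end.
- jar: Green glass jar with a steel cap, 60 mm diameter, 85 mm tall, near the crate on the robot's side. Origin: centre of its underside. It must not be knocked over.
Things that resemble listed ones, but are neither listed nor needed, are in the scene too. What is shaped like the block2 but blue, orange or yellow is not meant.

How it is judged:
By the outcome, as a careful person would: the job done as asked, in the order asked, and still so for the second after the job is handed in, with the robot touching nothing.
Of block1, block2, block3, block4, block5 only 3 to 5 are there at a start; the rules pass over those that are not, and their reading is None.
At some moment in a run one of block1, block2, block3, block4, block5 may be knocked a few centimetres aside while the robot is not near it.
It also fails if it takes over 210 s, if anything falls off the work surface, if the arm or the gripper's body presses on something with over 40 N, if the wrist force passes 120 N, or if a joint passes its speed limit or range.

## Working session

There is one attempt and no reset: what is moved stays moved. The work goes in short steps, Python scripts to look and compute and a tool call to move; the robot and the scene stay as the last step left them, time stands still between calls to the robot, and variables do not carry over. Pictures are saved under pics/ and viewed, and the job is handed in when it is done.

Besides the shell and the picture viewer there is one more tool, called after "Call:" in YAML: its name, and indented under it one key for each argument. jog_arm: Moves the arm, as the interface text tells. Its arguments: {"type":"object","properties":{"deltas":{"type":"array","items":{"type":"number"}}},"required":["deltas"]}

```bash
mkdir -p pics
cat > h.py <<'E'
import numpy as np, cv2
from cell import env, eyes
def cam(n):
    d=eyes.read_camera(n); d['image']=np.array(d['image']); return d
def save(d,name,crop=None,scale=1):
    im=d['image'][:,:,::-1]
    if crop: x0,y0,x1,y1=crop; im=im[y0:y1,x0:x1]
    if scale!=1: im=cv2.resize(im,None,fx=scale,fy=scale,interpolation=cv2.INTER_CUBIC)
    cv2.imwrite('pics/'+name+'.png',im)
E
python3 - <<'E'
from h import *
print(env.state())
for n in ['scene','side','wrist']:
    d=cam(n); save(d,n+'0'); print(n,{k:v for k,v in d.items() if k!='image'})
E
```

```text
{'t': 0.0, 'joints': array([-1.25758156e+00,  4.91547346e-01,  1.55951901e+00,  6.88890284e-06,
        1.09165391e+00, -1.05622533e-01]), 'qvel': array([-0.00035928,  0.00092654,  0.00018605,  0.00019897, -0.00020141,
        0.00121905]), 'tau': array([ 4.69030347e-04, -6.12656593e+01, -2.58189690e+01,  6.92767231e-02,
        4.81682376e-02, -1.09815762e-04]), 'eef_pos': array([ 254.17845936, -570.92193951,  404.14525339]), 'tcp_rot': array([-1.68183693,  1.56966869,  1.87858984]), 'ft_force': array([-0.16275941, -0.02499858, -0.40407939]), 'moment': array([ 0.00827737, -0.00033654, -0.006335  ]), 'opening': 1.0005144826591237}
scene {'fovy': 49.51173097352468, 'cx': 320.3428107493226, 'cy': 241.1213442160488, 'world_from_camera': array([[ 5.59937012e-01, -4.18218022e-01,  7.15237184e-01,
         1.49318937e+03],
       [ 8.28322637e-01,  3.02117865e-01, -4.71811832e-01,
        -5.88173702e+02],
       [-1.87657200e-02,  8.56632057e-01,  5.15586429e-01,
         8.35894950e+02],
       [ 0.00000000e+00,  0.00000000e+00,  0.00000000e+00,
         1.00000000e+00]])}
side {'fovy': 
[... 181 characters left out ...]
  [-1.68965005e-01,  6.95735190e-01, -6.98142803e-01,
        -6.46564628e+02],
       [-6.55040299e-03,  7.07518789e-01,  7.06664175e-01,
         8.14126095e+02],
       [ 0.00000000e+00,  0.00000000e+00,  0.00000000e+00,
         1.00000000e+00]])}
wrist {'fovy': 62.57643988852991, 'cx': 316.38036885701075, 'cy': 234.83079218702323, 'world_from_camera': array([[ 4.05790018e-01,  8.86344029e-01,  2.22999380e-01,
         3.17072657e+02],
       [-9.13966333e-01,  3.93541634e-01,  9.89470798e-02,
        -5.43549861e+02],
       [-5.83869937e-05, -2.43965663e-01,  9.69783869e-01,
         3.84627925e+02],
       [ 0.00000000e+00,  0.00000000e+00,  0.00000000e+00,
         1.00000000e+00]])}
```

View pics/scene0.png

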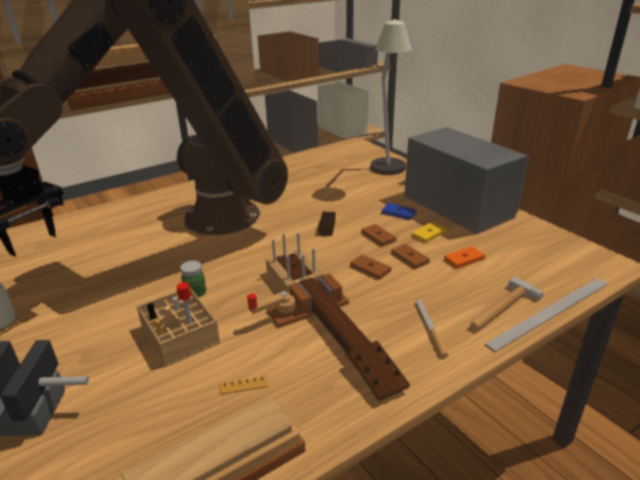

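View pics/side0.png

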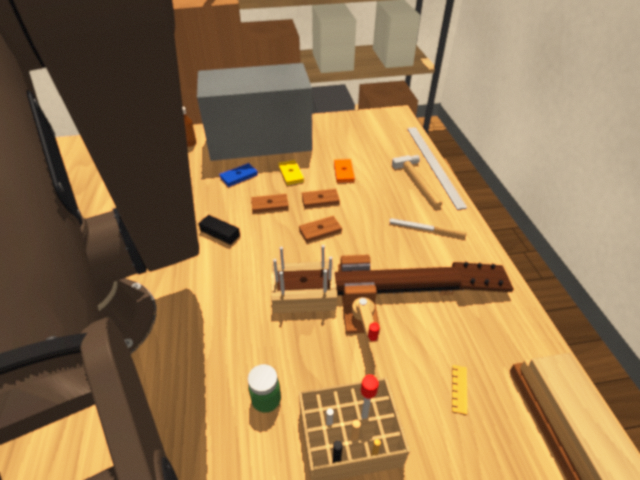

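View pics/wrist0.png

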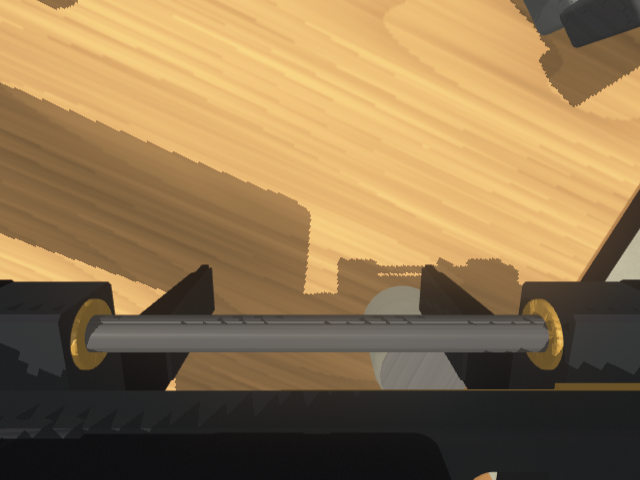

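The scene view shows three reddish-brown blocks at about (378,234), (410,255) and (370,265). It also shows blue, yellow and orange decoys, the cam knob at (252,301), and the pin head at (183,291). Next I'll take close crops.

```bash
cat >> h.py <<'E'
def ray(d,uv):
    f=240/np.tan(np.radians(d['fovy'])/2); T=np.array(d['world_from_camera'])
    v=np.array([(uv[0]-d['cx'])/f,-(uv[1]-d['cy'])/f,-1.]); r=T[:3,:3]@v
    return T[:3,3],r/np.linalg.norm(r)
def onz(d,uv,z):
    o,r=ray(d,uv); return o+r*(z-o[2])/r[2]
def tri(d1,p1,d2,p2):
    o1,a=ray(d1,p1);o2,b=ray(d2,p2)
    s=np.linalg.lstsq(np.c_[a,-b],o2-o1,rcond=None)[0]
    q1=o1+s[0]*a;q2=o2+s[1]*b
    return (q1+q2)/2,np.linalg.norm(q1-q2)
def proj(d,P):
    f=240/np.tan(np.radians(d['fovy'])/2); T=np.array(d['world_from_camera'])
    c=T[:3,:3].T@(np.array(P)-T[:3,3]); return np.array([d['cx']+f*c[0]/-c[2],d['cy']-f*c[1]/-c[2]])
E
python3 - <<'E'
from h import *
s=cam('scene');d=cam('side')
save(s,'s1',(230,190,480,340),3.2);save(d,'d1',(220,140,420,340),3)
save(s,'s2',(120,240,280,370),4);save(d,'d2',(240,310,420,480),3.5)
def blobs(c,lo,hi,amin):
    hsv=cv2.cvtColor(c['image'],cv2.COLOR_RGB2HSV); m=cv2.inRange(hsv,lo,hi)
    n,l,st,ce=cv2.connectedComponentsWithStats(m)
    return [(np.round(ce[i],1),st[i]) for i in range(1,n) if st[i][4]>amin]
for c in (s,d):
    for h0 in ((0,200,130),(175,200,130)):
        print('red',blobs(c,h0,(h0[0]+4,255,255),15))
    print('brown',blobs(c,(3,120,60),(12,215,190),100))
E
```

```text
red [(array([182.8, 286. ]), array([177, 282,  12,   8,  70], dtype=int32)), (array([251.4, 296.3]), array([248, 294,   8,   5,  30], dtype=int32))]
red []
brown [(array([115.9,  94.1]), array([  68,   80,  100,   30, 1412], dtype=int32)), (array([ 30.3, 158. ]), array([ 24, 149,  14,  20, 117], dtype=int32)), (array([378.5, 234.3]), array([363, 225,  32,  20, 315], dtype=int32)), (array([410.1, 255.3]), array([393, 245,  35,  22, 375], dtype=int32)), (array([295.2, 266.6]), array([290, 255,  12,  23, 222], dtype=int32)), (array([370.3, 265.9]), array([352, 255,  38,  23, 427], dtype=int32)), (array([462.8, 261.7]), array([445, 255,  40,  14, 146], dtype=int32)), (array([355.7, 338.7]), array([ 300,  275,  109,  123, 3177], dtype=int32)), (array([294.2, 307.2]), array([268, 284,  46,  42, 605], dtype=int32)), (array([251.9, 302. ]), array([247, 292,  11,  19, 137], dtype=int32)), (array([272.9, 462.7]), array([236, 439,  68,  41, 587], dtype=int32))]
red [(array([373.3, 331.1]), array([369, 323,  10,  17, 134], dtype=int32)), (array([369.4, 386.7]), array([361, 375,  18,  23, 261], dtype=int32))]
red []
brown [(array([187.3, 130.4]), array([183, 114,  12,  32, 142], dtype=int32)), (array([321.5, 202.7]), array([304, 199,  34,   8, 144], dtype=int32)), (array([270.1, 207.9]), array([253, 204,  34,   9, 157], dtype=int32)), (array([319.9, 233.9]), array([300, 227,  41,  15, 184], dtype=int32)), (array([414.3, 280.4]), array([ 335,  256,  177,   77, 3620], dtype=int32)), (array([303. , 279.4]), array([284, 270,  39,  20, 651], dtype=int32)), (array([545.1, 425.6]), array([ 511,  365,   70,  115, 1297], dtype=int32))]
```

View pics/s1.png

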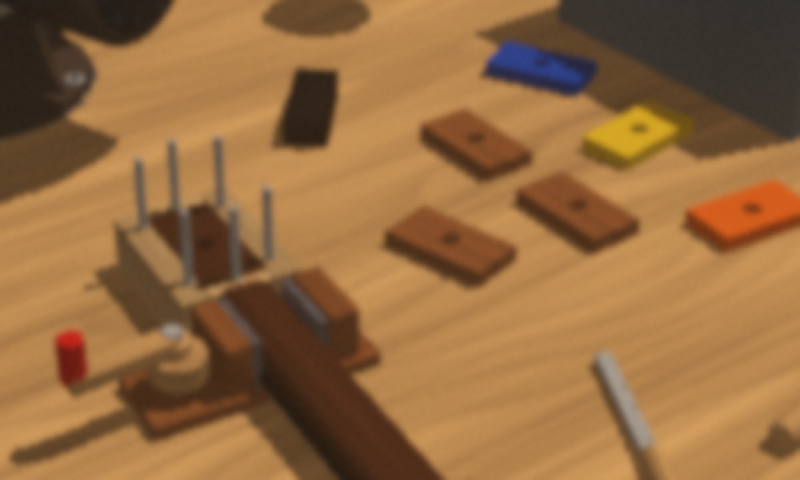

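View pics/d1.png

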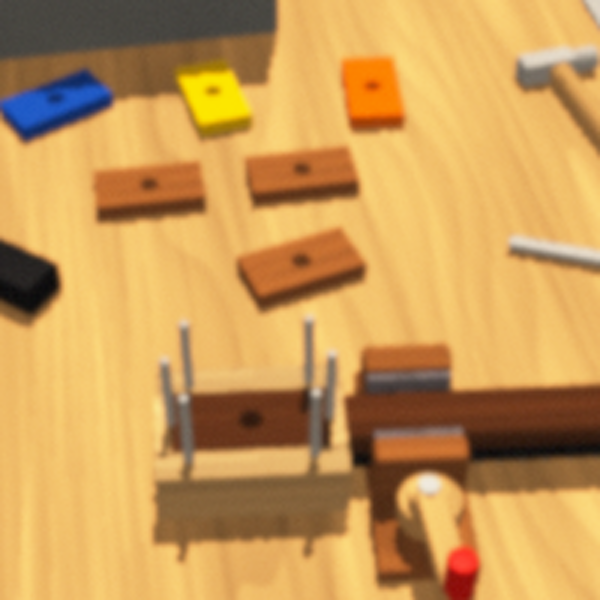

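View pics/s2.png

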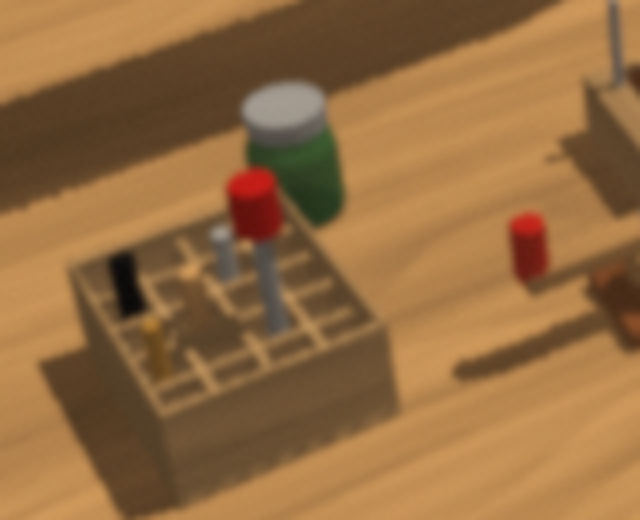

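View pics/d2.png

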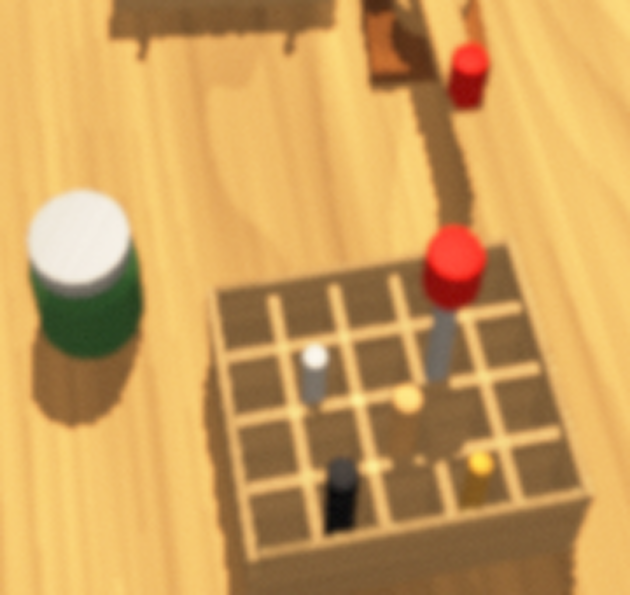

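Crops confirm three reddish-brown blocks with holes, and one pin with a wide red head and steel shank. The red cam knob is the separate, narrower one on the lever. I'll triangulate next.

Run:
```python
from h import *
s=cam('scene');d=cam('side')
S1=lambda x,y:((x+.5)/3.2-.5+230,(y+.5)/3.2-.5+190)
S2=lambda x,y:((x+.5)/4-.5+120,(y+.5)/4-.5+240)
D1=lambda x,y:((x+.5)/3-.5+220,(y+.5)/3-.5+140)
D2=lambda x,y:((x+.5)/3.5-.5+240,(y+.5)/3.5-.5+310)
L={'knobtop':(S1(70,340),D1(463,557)),'pivot':(S1(173,331),D1(429,484)),'bore':(S1(206,243),D1(251,419)),
'b1':(S1(477,138),D1(150,184)),'b2':(S1(451,238),D1(302,260)),'b3':(S1(578,205),D1(302,169)),
'pinhead':(S2(253,181),D2(455,247)),'jarcap':(S2(285,104),D2(80,238)),
'postA':(S1(138,160),D1(184,397)),'postB':(S1(172,144),D1(165,360)),'postC':(S1(217,140),D1(184,323)),'postF':(S1(267,190),D1(309,319)),'postE':(S1(235,208),D1(331,355)),'postD':(S1(186,211),D1(316,392)),
'white':(S2(222,232),D2(315,357))}
for k,(a,b) in L.items():
    P,e=tri(s,a,d,b); print(k,np.round(P,1),round(e,1))
# block corners: s1 top face corners on z=16
C={'b1':[(466,110),(529,153),(484,171),(421,127)],'b2':[(424,208),(514,249),(477,277),(386,236)],'b3':[(562,174),(637,219),(593,242),(517,195)]}
DC={'b1':[(95,171),(202,163),(205,202),(97,207)],'b2':[(342,231),(365,263),(259,296),(240,264)],'b3':[(246,158),(352,149),(357,186),(254,194)]}
for k in C:
    print(k,'s',[np.round(onz(s,S1(*p),16)[:2]) for p in C[k]],'d',[np.round(onz(d,D1(*p),16)[:2]) for p in DC[k]])
print(env.state()['t'])
```

```text
knobtop [ 583.5 -183.6  100.3] 2.8
pivot [583.9 -99.   71. ] 0.4
bore [470.5  -0.8  51.9] 0.0
b1 [423.  336.4  17.5] 0.4
b2 [546.9 204.4  18.5] 0.5
b3 [570.2 333.6  17.1] 0.3
pinhead [ 532.8 -323.3  160.5] 1.9
jarcap [ 359.4 -247.    87. ] 1.1
postA [420.  -32.6 121.4] 1.7
postB [410.6   6.3 119.6] 2.6
postC [428.4  40.5 120.4] 2.7
postF [520.9  30.4 119.5] 1.0
postE [530.1  -7.1 119.6] 1.4
postD [512.5 -42.  120.9] 0.9
white [ 466.9 -329.8   86.3] 0.1
b1 s [array([371., 365.]), array([472., 360.]), array([473., 304.]), array([372., 308.])] d [array([372., 367.]), array([476., 361.]), array([472., 302.]), array([371., 313.])]
b2 s [array([491., 218.]), array([590., 241.]), array([604., 187.]), array([508., 162.])] d [array([591., 239.]), array([602., 193.]), array([502., 168.]), array([492., 211.])]
b3 s [array([520., 360.]), array([617., 362.]), array([622., 305.]), array([523., 301.])] d [array([520., 361.]), array([625., 357.]), array([618., 300.]), array([519., 306.])]
0.35
```

```bash
cat >> h.py <<'E'
from scipy.spatial.transform import Rotation as Ro
def pose():
    s=env.state(); R=Ro.from_euler('xyz',s['tcp_rot']).as_matrix(); return np.array(s['eef_pos']),R
def down(jaw):  # tool x down, tool y at world angle jaw
    x=np.array([0,0,-1.]);y=np.array([np.cos(jaw),np.sin(jaw),0]);return np.c_[x,y,np.cross(x,y)]
def jawang():
    p,R=pose(); return np.arctan2(R[1,1],R[0,1])
def plan(g,R1,mode='lin',maxmm=45,maxr=.16,n=None,start=None):
    """g: target grasp point. prints rows from measured pose"""
    p,R=start if start else pose(); t=np.array(g)-R1[:,0]*171.
    g0=p+R[:,0]*171
    w=Ro.from_matrix(R.T@R1).as_rotvec(); D=t-p
    k=n or int(max(np.ceil(np.linalg.norm(np.array(g)-g0)/maxmm),np.ceil(np.linalg.norm(D)/maxmm),np.ceil(np.linalg.norm(w)/maxr),1))
    cp,cR=p,R
    for i in range(1,k+1):
        tR=R@Ro.from_rotvec(w*i/k).as_matrix(); tg=g0+(np.array(g)-g0)*i/k; tp=tg-tR[:,0]*171
        sh=cR.T@(tp-cp); rv=Ro.from_matrix(cR.T@tR).as_rotvec()
        print(np.round(sh,1).tolist(),np.round(rv,3).tolist()); cp,cR=tp,tR
def where():
    s=env.state();p,R=pose();print('t',round(s['t'],2),'grasp',np.round(p+171*R[:,0],1),'jaw',round(jawang(),3),'xaxis',np.round(R[:,0],3),'q',np.round(s['joints'],2),'F',np.round(s['ft_force'],1),'op',round(s['opening'],3))
E
python3 - <<'E'
from h import *
where()
print(pose()[1])
plan((584,-184,240),down(jawang()+ (0-jawang())%np.pi))
E
```

```text
t 0.35 grasp [ 254.2 -571.   233.6] jaw -1.152 xaxis [-0.  0. -1.] q [-1.26  0.49  1.56  0.    1.09 -0.11] F [ 0.1 -0.4  0. ] op 0.997
[[-4.13559132e-05  4.06670427e-01 -9.13574935e-01]
 [ 1.31918736e-04 -9.13574926e-01 -4.06670429e-01]
 [-9.99999990e-01 -1.37335878e-04 -1.58657236e-05]]
[-0.5, -18.3, -38.2] [-0.096, -0.0, 0.0]
[-0.5, -14.5, -39.8] [-0.096, -0.0, 0.0]
[-0.5, -10.7, -41.0] [-0.096, -0.0, 0.0]
[-0.5, -6.7, -41.8] [-0.096, -0.0, 0.0]
[-0.5, -2.6, -42.3] [-0.096, -0.0, 0.0]
[-0.5, 1.4, -42.3] [-0.096, -0.0, 0.0]
[-0.5, 5.5, -42.0] [-0.096, -0.0, 0.0]
[-0.5, 9.5, -41.3] [-0.096, -0.0, 0.0]
[-0.5, 13.4, -40.2] [-0.096, -0.0, 0.0]
[-0.5, 17.2, -38.7] [-0.096, -0.0, 0.0]
[-0.5, 20.8, -36.9] [-0.096, -0.0, 0.0]
[-0.5, 24.3, -34.7] [-0.096, -0.0, 0.0]
```

Call:
jog_arm:
  deltas: [0,-18,-38,-0.096,0,0,0.6,0,-14,-40,-0.096,0,0,0.6,0,-11,-41,-0.096,0,0,0.6,0,-7,-42,-0.096,0,0,0.6,0,-3,-42,-0.096,0,0,0.6,0,1,-42,-0.096,0,0,0.6,0,5,-42,-0.096,0,0,0.6,0,10,-41,-0.096,0,0,0.6,0,13,-40,-0.096,0,0,0.6,0,17,-39,-0.096,0,0,0.6]

```text
t: 1.6
eef_pos: [529.9, -237.2, 404.6]
tcp_rot: [1.0, 1.569, -0.736]
ft_force: [1.0, -1.2, -0.1]
opening: 0.599
```

Run:
```python
from h import *
where()
plan((584,-184,200),down(0),n=4)
d=cam('wrist');save(d,'w1')
```

```text
t 1.6 grasp [ 530.  -237.3  233.6] jaw -0.166 xaxis [ 0.001 -0.001 -1.   ] q [-0.53  0.43  1.67 -0.    1.04 -0.37] F [ 1.  -1.2 -0.1] op 0.599
[8.4, 11.1, -15.3] [-0.042, 0.0, -0.0]
[8.4, 11.8, -14.9] [-0.042, 0.0, -0.0]
[8.4, 12.4, -14.4] [-0.042, 0.0, -0.0]
[8.4, 13.0, -13.8] [-0.042, 0.0, -0.0]
```

View pics/w1.png

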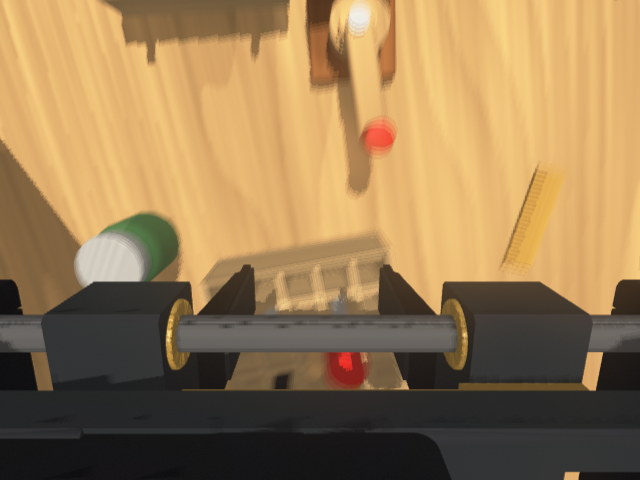

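The wrist view shows the knob top at (379,136) and the pivot at (358,17). I'll go above the knob.

Call:
jog_arm:
  deltas: [8,11,-15,-0.042,0,0,0.6,8,12,-15,-0.042,0,0,0.6,8,12,-14,-0.042,0,0,0.6,9,13,-14,-0.042,0,0,0.6,0,0,0,0,0,0,0.6]

```text
t: 2.28
eef_pos: [588.5, -177.0, 369.7]
tcp_rot: [1.517, 1.569, -0.034]
ft_force: [0.6, -0.9, 0.1]
opening: 0.6
```

Run:
```python
from h import *
where()
d=cam('wrist');save(d,'w2')
```

```text
t 2.27 grasp [ 588.7 -177.1  198.7] jaw 0.019 xaxis [ 0.001 -0.    -1.   ] q [-0.4   0.51  1.63  0.    1.   -0.42] F [ 0.6 -0.9  0.1] op 0.6
```

View pics/w2.png

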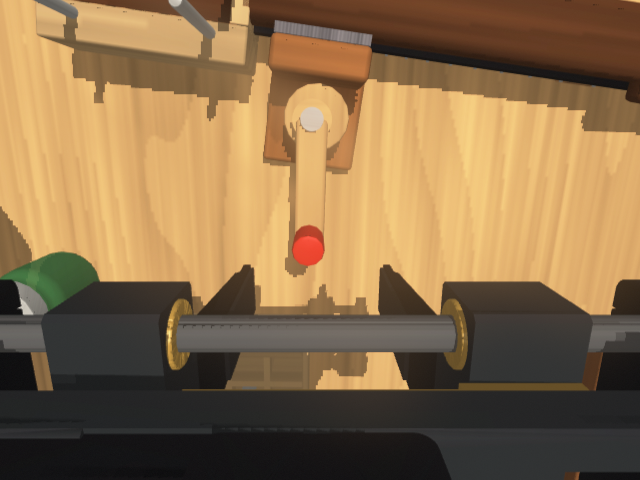

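The knob top is at (308,251), disc centre a little above the body, and the pivot cap is at (312,119).

Run:
```python
from h import *
d=cam('wrist');s=cam('side')
print(onz(d,(309,252),100),onz(d,(312,119),70))
where()
plan((583.5,-184,92),down(-.04),n=5)
```

```text
[ 584.42505342 -184.80387646  100.        ] [584.91020757 -99.15899403  70.        ]
t 2.42 grasp [ 588.1 -178.3  199.9] jaw 0.017 xaxis [ 0.003 -0.001 -1.   ] q [-0.4   0.51  1.63  0.    1.   -0.42] F [-0.9 -0.1 -0.5] op 0.598
[21.6, -0.9, 1.1] [0.011, 0.0, -0.001]
[21.6, -0.9, 1.1] [0.011, 0.0, -0.001]
[21.6, -0.9, 1.2] [0.011, 0.0, -0.001]
[21.6, -0.8, 1.2] [0.011, 0.0, -0.001]
[21.6, -0.8, 1.2] [0.011, 0.0, -0.001]
```

Call:
jog_arm:
  deltas: [22,-1,1,0.005,0,0,0.6,22,-1,1,0.005,0,0,0.6,22,-1,1,0.005,0,0,0.6,21,-1,1,0.002,0,0,0.6,21,0,1,0,0,0,0.6,0,0,0,0,0,0,0.6,0,0,0,0,0,0,0.2,0,0,0,0,0,0,0.2,0,0,0,0,0,0,0.2,0,0,0,0,0,0,0.2]

```text
t: 3.68
eef_pos: [582.3, -188.1, 266.6]
tcp_rot: [1.15, 1.558, -0.43]
ft_force: [-1.7, -1.2, -1.6]
opening: 0.24
```

Run:
```python
from h import *
where()
p0,R0=pose();g0=p0+171*R0[:,0]
piv=np.array([584.6,-99]);a=g0[:2]-piv
r=np.hypot(*a);th=np.arctan2(a[1],a[0]);end=-np.pi/2-.11+1.45
print(r,th,end)
n=14;cp,cR=p0,R0
for i in range(1,n+1):
    t=(end+.0-th)*i/n
    g=np.r_[piv+85*np.array([np.cos(th+t),np.sin(th+t)]),g0[2]]
    R=down(jawang()+t)
    p=g-R[:,0]*171
    print(np.round(cR.T@(p-cp),1),np.round(Ro.from_matrix(cR.T@R).as_rotvec(),3));cp,cR=p,R
```

```text
t 3.67 grasp [ 584.2 -188.9   95.6] jaw -0.009 xaxis [ 0.011 -0.005 -1.   ] q [-0.42  0.63  1.72 -0.    0.77 -0.41] F [-1.7 -1.2 -1.6] op 0.24
89.94433089820826 -1.5752455735728903 -0.2307963267948967
[ 0.1 10.1 -4.5] [-0.096  0.006 -0.011]
[ 0.   8.1 -0.4] [-0.096  0.     0.   ]
[ 0.   8.1 -0.4] [-0.096  0.     0.   ]
[ 0.   8.1 -0.4] [-0.096  0.     0.   ]
[ 0.   8.1 -0.4] [-0.096  0.     0.   ]
[ 0.   8.1 -0.4] [-0.096  0.     0.   ]
[ 0.   8.1 -0.4] [-0.096  0.     0.   ]
[ 0.   8.1 -0.4] [-0.096  0.     0.   ]
[ 0.   8.1 -0.4] [-0.096  0.     0.   ]
[ 0.   8.1 -0.4] [-0.096  0.     0.   ]
[ 0.   8.1 -0.4] [-0.096  0.     0.   ]
[ 0.   8.1 -0.4] [-0.096  0.     0.   ]
[ 0.   8.1 -0.4] [-0.096  0.     0.   ]
[ 0.   8.1 -0.4] [-0.096  0.     0.   ]
```

Call:
jog_arm:
  deltas: [0,9,-3,-0.096,0.005,-0.01,0.2,0,8,-1,-0.096,0,0,0.2,0,8,-0.5,-0.096,0,0,0.2,0,8,-0.5,-0.096,0,0,0.2,0,8,-0.5,-0.096,0,0,0.2,0,8,-0.5,-0.096,0,0,0.2]

```text
t: 4.42
eef_pos: [631.1, -173.8, 266.7]
tcp_rot: [0.482, 1.56, -0.51]
ft_force: [2.3, 1.7, -2.7]
opening: 0.227
```

```bash
cat > arc.py <<'E'
from h import *
import sys
where()
p0,R0=pose();g0=p0+171*R0[:,0]
piv=np.array([584.6,-99]);a=g0[:2]-piv
r=np.hypot(*a);th=np.arctan2(a[1],a[0]);end=-np.pi/2-.11+1.45+float(sys.argv[2])
print(r,th,end)
n=int(sys.argv[1]);cp,cR=p0,R0
for i in range(1,n+1):
    t=(end-th)*i/n
    g=np.r_[piv+85*np.array([np.cos(th+t),np.sin(th+t)]),92]
    R=down(th+t+np.pi/2)
    p=g-R[:,0]*171
    print(np.round(cR.T@(p-cp),1),np.round(Ro.from_matrix(cR.T@R).as_rotvec(),3));cp,cR=p,R
E
python3 arc.py 8 0
```

```text
t 4.42 grasp [ 632.7 -174.7   95.7] jaw 0.579 xaxis [ 0.009 -0.005 -1.   ] q [-0.37  0.68  1.61 -0.    0.84 -0.95] F [ 2.3  1.7 -2.7] op 0.227
89.6596809710593 -1.0046821607265148 -0.2307963267948967
[ 3.7  9.1 -3.4] [-0.084  0.009 -0.004]
[ 0.   8.2 -0.4] [-0.097  0.     0.   ]
[ 0.   8.2 -0.4] [-0.097  0.     0.   ]
[ 0.   8.2 -0.4] [-0.097  0.     0.   ]
[ 0.   8.2 -0.4] [-0.097  0.     0.   ]
[ 0.   8.2 -0.4] [-0.097  0.     0.   ]
[ 0.   8.2 -0.4] [-0.097  0.     0.   ]
[ 0.   8.2 -0.4] [-0.097  0.     0.   ]
```

Call:
jog_arm:
  deltas: [1,9,-2,-0.085,0.005,0,0.2,0,8,-1,-0.097,0,0,0.2,0,8,-0.5,-0.097,0,0,0.2,0,8,-0.5,-0.097,0,0,0.2,0,8,-0.5,-0.097,0,0,0.2,0,8,-0.5,-0.097,0,0,0.2]

```text
t: 5.18
eef_pos: [664.3, -134.7, 266.7]
tcp_rot: [0.26, 1.555, -0.147]
ft_force: [2.7, 2.5, -2.0]
opening: 0.228
```

```bash
python3 arc.py 3 0.03
```

```text
t 5.17 grasp [ 667.  -135.1   95.7] jaw 1.164 xaxis [ 0.016 -0.002 -1.   ] q [-0.3   0.71  1.55  0.    0.87 -1.46] F [ 2.7  2.5 -2. ] op 0.228
89.94504303248533 -0.4129524882020784 -0.2007963267948967
[ 3.7  6.7 -2.5] [-0.065  0.016 -0.004]
[ 0.   6.  -0.2] [-0.071  0.     0.   ]
[ 0.   6.  -0.2] [-0.071  0.     0.   ]
```

Call:
jog_arm:
  deltas: [0,7,-1,-0.065,0.008,0,0.2,0,6,0,-0.07,0,0,0.2,0,5,0,-0.06,0,0,0.2,0,4,0,-0.02,0,0,0.2]

```text
t: 5.68
eef_pos: [670.7, -116.7, 266.5]
tcp_rot: [-0.544, 1.559, -0.727]
ft_force: [-9.4, -31.6, -0.7]
opening: 0.22
```

```bash
python3 arc.py 1 0.03
python3 - <<'E'
from h import *
d=cam('wrist');save(d,'w3');d=cam('side');save(d,'d3',(240,200,440,360),4)
E
```

```text
t 5.67 grasp [ 672.2 -118.1   95.5] jaw 1.388 xaxis [ 0.009 -0.008 -1.   ] q [-0.27  0.71  1.54 -0.01  0.88 -1.65] F [ -9.4 -31.6  -0.7] op 0.22
89.66310495981932 -0.21448880135735343 -0.2007963267948967
[ 3.5  0.3 -2.9] [0.018 0.01  0.006]
```

View pics/d3.png

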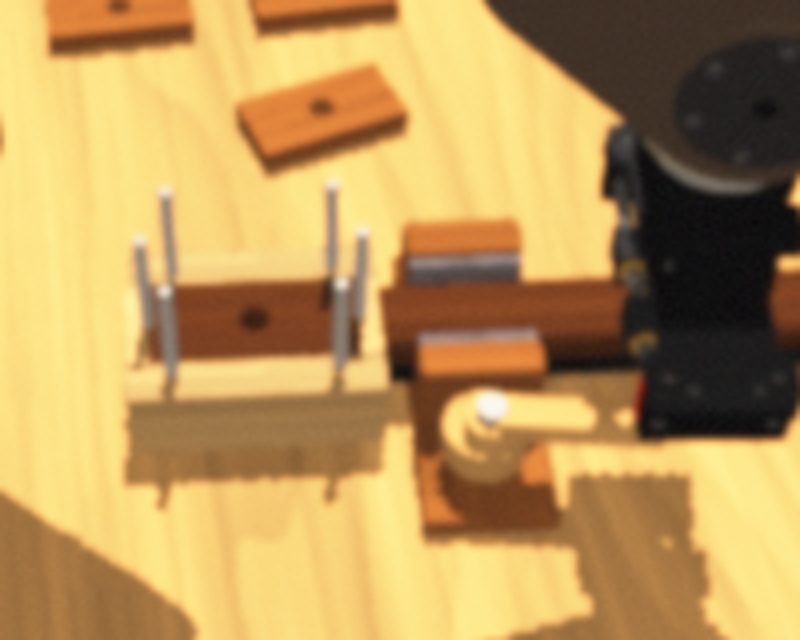

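Contact force rose to about 33 N at the expected stop angle, so the lever is at its stop. I'll release, lift and go look at the blocks.

Call:
jog_arm:
  deltas: [0,-1,0,0,0,0,0.5,0,0,0,0,0,0,0.5,0,0,0,0,0,0,0.5,-30,0,0,0,0,0,0.6,-40,0,0,0,0,0,0.6,-40,0,0,0,0,0,0.8,-40,0,0,0,0,0,0.8]

```text
t: 6.65
eef_pos: [669.4, -115.7, 417.4]
tcp_rot: [-0.892, 1.565, -1.075]
ft_force: [0.1, -1.1, 0.4]
opening: 0.754
```

Run:
```python
from h import *
where()
plan((640,265,300),down(1.571))
d=cam('wrist');save(d,'w4')
d=cam('side');save(d,'d4',(240,200,440,360),4)
```

```text
t 6.65 grasp [ 669.8 -116.6  246.4] jaw 1.388 xaxis [ 0.003 -0.005 -1.   ] q [-0.27  0.56  1.4  -0.    1.18 -1.65] F [ 0.1 -1.1  0.4] op 0.754
[-6.2, 41.0, -10.9] [-0.02, 0.0, 0.001]
[-6.2, 41.2, -10.0] [-0.02, 0.0, 0.001]
[-6.1, 41.4, -9.2] [-0.02, 0.0, 0.001]
[-6.1, 41.6, -8.4] [-0.02, 0.0, 0.001]
[-6.1, 41.7, -7.5] [-0.02, 0.0, 0.001]
[-6.1, 41.9, -6.7] [-0.02, 0.0, 0.001]
[-6.0, 42.0, -5.8] [-0.02, 0.0, 0.001]
[-6.0, 42.1, -5.0] [-0.02, 0.0, 0.001]
[-6.0, 42.2, -4.1] [-0.02, 0.0, 0.001]
```

View pics/w4.png

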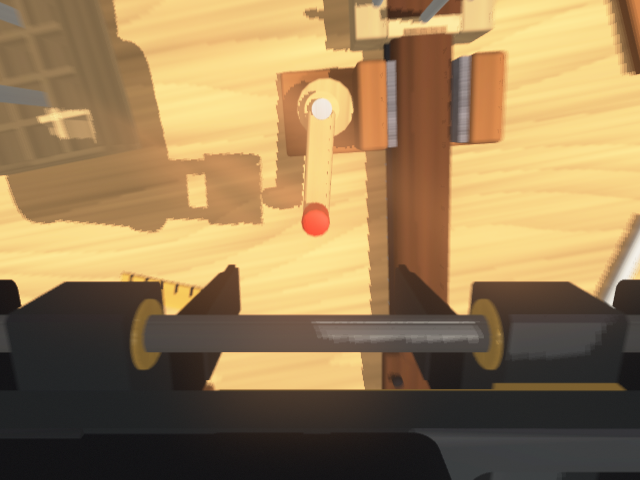

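View pics/d4.png

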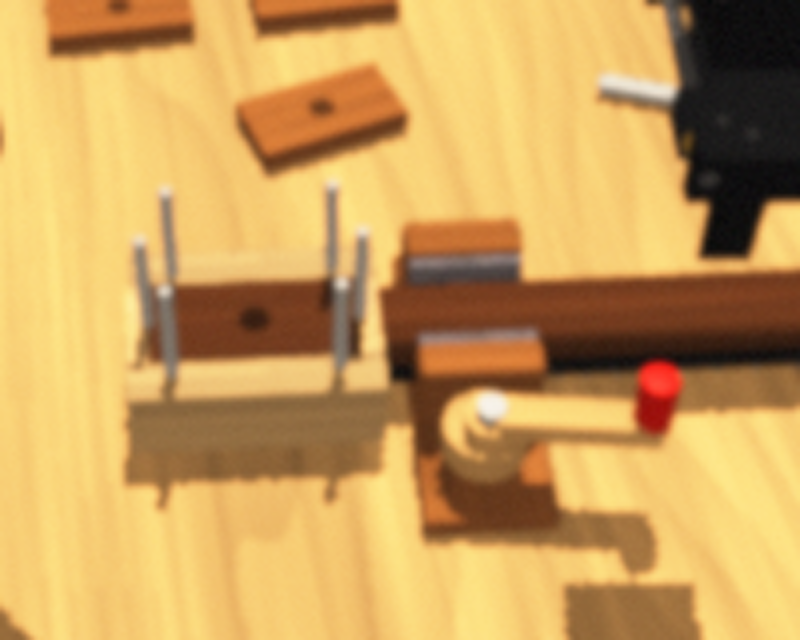

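Run:
```python
from h import *
d=cam('side')
k=onz(d,((659.5)/4-.5+240,(373.5)/4-.5+200),100);p=onz(d,(491.5/4-.5+240,406.5/4-.5+200),71)
w=cam('wrist')
k2=onz(w,(315,221),100);p2=onz(w,(321,108),71)
for k,p in((k,p),(k2,p2)): print(k,p,np.arctan2(k[1]-p[1],k[0]-p[0])+np.pi/2+.11)
where()
```

```text
[ 666.91703942 -114.68401211  100.        ] [583.2287673  -99.01404579  71.        ] 1.4956975468986762
[ 667.93264439 -118.71857846  100.        ] [585.20185404 -98.74985547  71.        ] 1.443956453583111
t 6.85 grasp [ 669.9 -116.7  245.6] jaw 1.388 xaxis [ 0.004 -0.006 -1.   ] q [-0.27  0.56  1.4  -0.    1.18 -1.65] F [ 0.3 -0.1 -0.7] op 0.793
```

Call:
jog_arm:
  deltas: [-6,41,-11,-0.02,0,0,0.8,-6,41,-10,-0.02,0,0,0.8,-6,41,-9,-0.02,0,0,0.8,-6,42,-8,-0.02,0,0,0.8,-6,42,-8,-0.02,0,0,0.8,-6,42,-7,-0.02,0,0,0.8,-6,42,-6,-0.02,0,0,0.8,-6,42,-5,-0.02,0,0,0.8,-6,42,-4,-0.02,0,0,0.8,0,0,0,0,0,0,0.8]

```text
t: 8.1
eef_pos: [638.3, 278.3, 452.7]
tcp_rot: [-2.853, 1.549, -2.849]
ft_force: [0.1, -0.5, -1.3]
opening: 0.804
```

Run:
```python
from h import *
d=cam('wrist');d=cam('wrist');save(d,'w5');where()
```

```text
t 8.2 grasp [635.2 274.6 281.6] jaw 1.572 xaxis [-0.021 -0.007 -1.   ] q [ 0.31  0.56  1.3  -0.    1.3  -1.26] F [ 0.8  0.3 -1.3] op 0.798
```

View pics/w5.png

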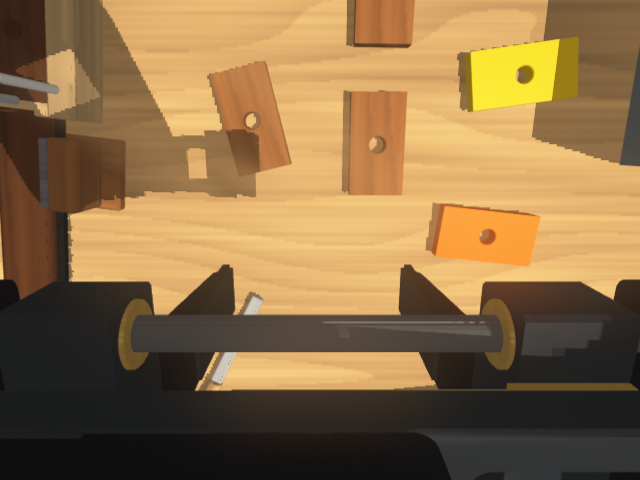

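The cam is locked, at about 1.44–1.50 rad. The wrist view shows the block holes at (252,120) and (377,144). The yellow and orange decoys are at (525,75) and (487,237).

```bash
cat >> h.py <<'E'
def blockpose(d,hole,e,zt=16,lo=(3,100,70),hi=(14,255,255)):
    P=onz(d,hole,zt); a=[onz(d,x,zt)[:2] for x in e]
    angs=[]
    for i in range(0,len(a),2):
        v=a[i+1]-a[i]; v=v*np.sign(v[0]); angs.append(np.arctan2(v[1],v[0])); 
    L=[np.hypot(*(a[i+1]-a[i])) for i in range(0,len(a),2)]
    return np.round(P[:2],1),np.round(angs,3),np.round(L,1)
E
python3 - <<'E'
from h import *
d=cam('wrist')
print(blockpose(d,(252,120),[(267,62),(290,162),(218,74),(241,175)]))
print(blockpose(d,(377,144),[(406,92),(401,194),(351,91),(347,194)]))
save(d,'w6',(200,50,420,200),3.5)
where()
plan((547,204,120),down(1.82))
E
```

```text
(array([546.5, 206.2]), array([0.216, 0.186]), array([ 99.7, 101.5]))
(array([570.4, 334.5]), array([-0.001, -0.021]), array([102.4, 103.5]))
t 8.25 grasp [635.5 273.9 282.1] jaw 1.571 xaxis [-0.021 -0.007 -1.   ] q [ 0.31  0.56  1.3  -0.    1.3  -1.26] F [ 0.7  0.2 -0.1] op 0.802
[32.9, -13.9, -17.8] [-0.05, -0.004, 0.001]
[32.8, -13.1, -18.6] [-0.05, -0.004, 0.001]
[32.7, -12.2, -19.3] [-0.05, -0.004, 0.001]
[32.6, -11.3, -20.0] [-0.05, -0.004, 0.001]
[32.5, -10.3, -20.7] [-0.05, -0.004, 0.001]
```

View pics/w6.png

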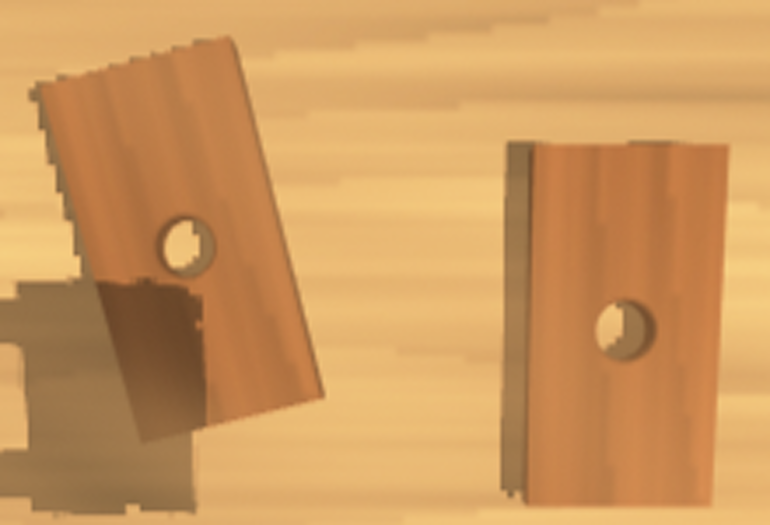

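Run:
```python
from h import *
d=cam('wrist')
c=lambda x,y:((x+.5)/3.5-.5+200,(y+.5)/3.5-.5+50)
print(blockpose(d,c(187,246),[c(232,38),c(323,397),c(40,88),c(142,442)]))
print(blockpose(d,c(626,330),[c(729,145),c(712,505),c(532,150),c(526,505)]))
plan((546.5,205.5,120),down(1.571+.24))
```

```text
(array([546.8, 206.7]), array([0.238, 0.242]), array([102.8, 103.1]))
(array([570.8, 335.4]), array([0.001, 0.001]), array([103.3, 102.1]))
[32.9, -13.6, -17.9] [-0.048, -0.004, 0.001]
[32.9, -12.7, -18.6] [-0.048, -0.004, 0.001]
[32.8, -11.9, -19.4] [-0.048, -0.004, 0.001]
[32.7, -11.0, -20.1] [-0.048, -0.004, 0.001]
[32.6, -10.1, -20.7] [-0.048, -0.004, 0.001]
```

Call:
jog_arm:
  deltas: [33,-14,-18,-0.048,-0.004,0,0.85,33,-13,-19,-0.048,-0.004,0,0.85,33,-12,-19,-0.048,-0.004,0,0.85,33,-11,-20,-0.048,-0.004,0,0.85,32,-10,-21,-0.048,-0.004,0,0.85,0,0,0,0,0,0,0.85]

```text
t: 9.05
eef_pos: [544.4, 195.2, 286.2]
tcp_rot: [-1.654, 1.567, -1.417]
ft_force: [0.2, -0.4, 0.3]
opening: 0.846
```

Run:
```python
from h import *
d=cam('side');save(d,'d5');where()
plan((546.5,205.5,24),down(1.571+.24),n=4)
```

```text
t 9.1 grasp [546.1 195.1 116.6] jaw 1.807 xaxis [ 0.004 -0.003 -1.   ] q [ 0.23  0.57  1.79 -0.01  0.78 -1.57] F [-0.1 -1.1  0.3] op 0.848
[23.1, 2.4, 0.8] [-0.001, 0.001, 0.001]
[23.1, 2.4, 0.8] [-0.001, 0.001, 0.001]
[23.1, 2.4, 0.8] [-0.001, 0.001, 0.001]
[23.1, 2.3, 0.8] [-0.001, 0.001, 0.001]
```

View pics/d5.png

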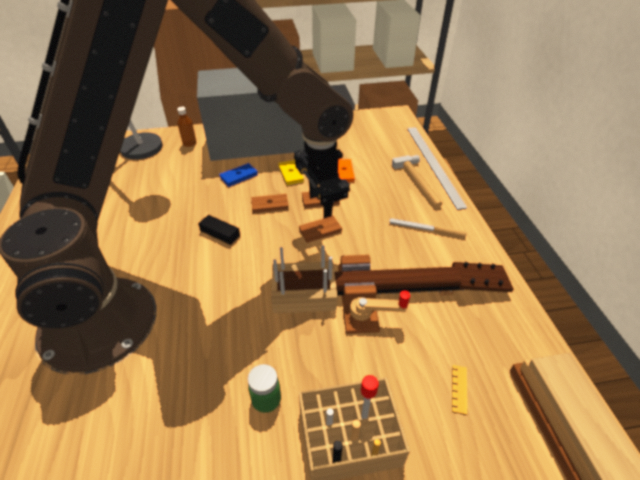

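Call:
jog_arm:
  deltas: [24,3,1,0,0,0,0.85,23,2,1,0,0,0,0.85,23,2,1,0,0,0,0.85,15,2,0,0,0,0,0.85,0,0,0,0,0,0,0.85]

```text
t: 9.72
eef_pos: [553.2, 205.8, 207.3]
tcp_rot: [-0.229, 1.553, -0.0]
ft_force: [-0.0, -0.1, 0.3]
opening: 0.849
```

Run:
```python
from h import *
where()
plan((546.5,205.5,24),down(1.571+.24),n=1)
```

```text
t 9.72 grasp [556.2 205.8  36.3] jaw 1.8 xaxis [ 0.018 -0.    -1.   ] q [ 0.24  0.7   1.81 -0.01  0.61 -1.55] F [-0.  -0.1  0.3] op 0.849
[12.2, 1.2, -6.8] [-0.011, 0.017, 0.004]
```

Call:
jog_arm:
  deltas: [12,1,-7,-0.01,0.017,0.004,0.85,0,0,0,0,0,0,0.85]

```text
t: 9.98
eef_pos: [546.4, 205.2, 195.9]
tcp_rot: [0.236, 1.57, 0.475]
ft_force: [-0.2, 0.1, -0.0]
opening: 0.852
```

Run:
```python
from h import *
where()
plan((546.5,205.5,24),down(1.571+.24),n=1)
```

```text
t 9.97 grasp [546.6 205.3  24.9] jaw 1.81 xaxis [ 0.001  0.    -1.   ] q [ 0.25  0.71  1.83  0.    0.6  -1.56] F [-0.2  0.1 -0. ] op 0.852
[0.9, 0.2, 0.2] [-0.001, 0.001, -0.0]
```

Excellent. Close on the block.

Call:
jog_arm:
  deltas: [0,0,0,0,0,0,0.5,0,0,0,0,0,0,0.5,0,0,0,0,0,0,0.5,0,0,0,0,0,0,0.5]

```text
t: 10.48
eef_pos: [546.7, 205.3, 197.0]
tcp_rot: [0.092, 1.568, 0.331]
ft_force: [0.2, -0.8, -1.4]
opening: 0.582
```

Run:
```python
from h import *
where()
p,R=pose()
plan((546.5,205.5,170),down(1.75),n=4)
g=np.array((546.5,205.5,170));R1=down(1.75)
print('--');plan((470.4,-0.8,170),down(1.46),start=(g-171*R1[:,0],R1),n=6)
```

```text
t 10.47 grasp [547.1 205.4  26. ] jaw 1.81 xaxis [ 0.003  0.001 -1.   ] q [ 0.25  0.71  1.83  0.    0.6  -1.56] F [ 0.2 -0.8 -1.4] op 0.582
[-36.0, 0.1, 0.1] [0.015, 0.001, -0.0]
[-36.0, 0.1, 0.0] [0.015, 0.001, -0.0]
[-36.0, 0.1, 0.0] [0.015, 0.001, -0.0]
[-36.0, 0.1, -0.0] [0.015, 0.001, -0.0]
--
[0.0, -31.6, -18.6] [0.048, 0.0, 0.0]
[0.0, -32.4, -17.1] [0.048, 0.0, 0.0]
[0.0, -33.2, -15.5] [0.048, 0.0, 0.0]
[0.0, -33.9, -13.9] [0.048, 0.0, 0.0]
[0.0, -34.6, -12.2] [0.048, 0.0, 0.0]
[0.0, -35.1, -10.5] [0.048, 0.0, 0.0]
```

Call:
jog_arm:
  deltas: [-36,0,0,0.015,0,0,0.5,-36,0,0,0.015,0,0,0.5,-36,0,0,0.015,0,0,0.5,-36,0,0,0.015,0,0,0.5,0,-31,-18,0.048,0,0,0.5,0,-32,-17,0.048,0,0,0.5,0,-33,-16,0.048,0,0,0.5,0,-34,-14,0.048,0,0,0.5,0,-30,-12,0.048,0,0,0.5,0,0,0,0,0,0,0.5]

```text
t: 11.72
eef_pos: [479.8, 34.8, 345.7]
tcp_rot: [0.167, 1.568, 0.098]
ft_force: [-0.7, 0.2, -1.4]
opening: 0.584
```

Run:
```python
from h import *
d=cam('wrist');save(d,'w7')
where()
plan((470.4,-.8,170),down(1.46),n=2)
```

```text
t 11.78 grasp [480.9  35.6 174.7] jaw 1.502 xaxis [ 0.004  0.    -1.   ] q [-0.06  0.37  1.97  0.    0.8  -1.57] F [0.8 0.5 0.1] op 0.586
[2.3, -18.5, -3.7] [0.021, 0.002, -0.0]
[2.3, -18.5, -3.3] [0.021, 0.002, -0.0]
```

View pics/w7.png

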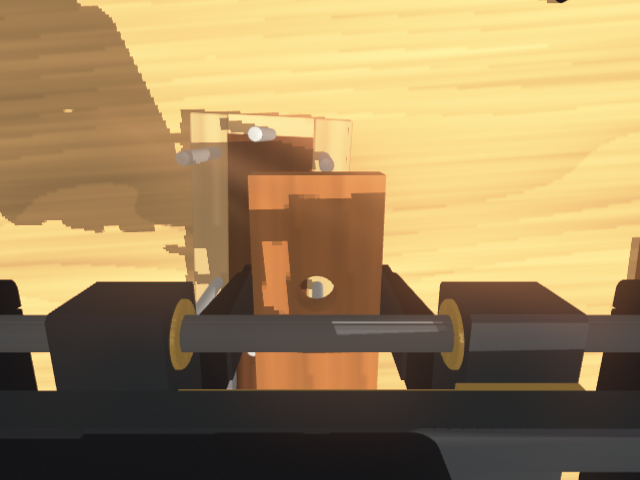

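The held block's hole shows at (317,287), with the post tops at (258,133), (185,157) and (326,161). I'll compute the held-hole offset and move over.

Run:
```python
from h import *
d=cam('wrist');p,R=pose();g=p+171*R[:,0]
H=onz(d,(317,287),g[2]-10); print('hole',H,'g',g,'off tool',R.T@(H-g))
e=[onz(d,u,g[2]-10) for u in((249,176),(384,176),(257,388),(377,388))]
print(np.round(e,1))
for u in((258,133),(185,157),(326,161)): print(onz(d,u,120))
plan((470.4,-.8,170),down(1.46),n=2)
```

```text
hole [477.50338392  35.60491143 164.68453466] g [481.21532834  36.18870835 174.68453466] off tool [ 9.9851464  -0.83991662 -3.70280187]
[[427.6  11.4 164.7]
 [431.4  66.  164.7]
 [525.9   4.1 164.7]
 [529.7  60.1 164.7]]
[410.47607613  10.43687034 120.        ]
[419.72707168 -28.13110171 120.        ]
[426.75202596  43.7969752  120.        ]
[2.3, -18.8, -3.8] [0.022, 0.002, -0.0]
[2.3, -18.8, -3.4] [0.022, 0.002, -0.0]
```

Call:
jog_arm:
  deltas: [0,-18,-1,0.022,0.002,0,0.5,2,-18,-1,0.02,0.002,0,0.5,0,0,0,0,0,0,0.5,0,0,0,0,0,0,0.5]

```text
t: 12.32
eef_pos: [476.7, 1.4, 343.4]
tcp_rot: [1.396, 1.57, 1.289]
ft_force: [0.9, -0.3, -0.4]
opening: 0.586
```

Run:
```python
from h import *
where()
d=cam('wrist');save(d,'w8');where()
s=cam('side');save(s,'d8',(240,200,400,340),5)
s=cam('scene');save(s,'s8',(220,190,380,310),5)
```

```text
t 12.32 grasp [476.8   1.6 172.4] jaw 1.464 xaxis [ 0.     0.001 -1.   ] q [-0.14  0.37  1.98  0.    0.79 -1.6 ] F [ 0.9 -0.3 -0.4] op 0.586
t 12.38 grasp [476.7   1.6 172.3] jaw 1.464 xaxis [ 0.     0.001 -1.   ] q [-0.14  0.37  1.98  0.    0.79 -1.6 ] F [ 0.2  0.1 -0.9] op 0.584
```

View pics/w8.png

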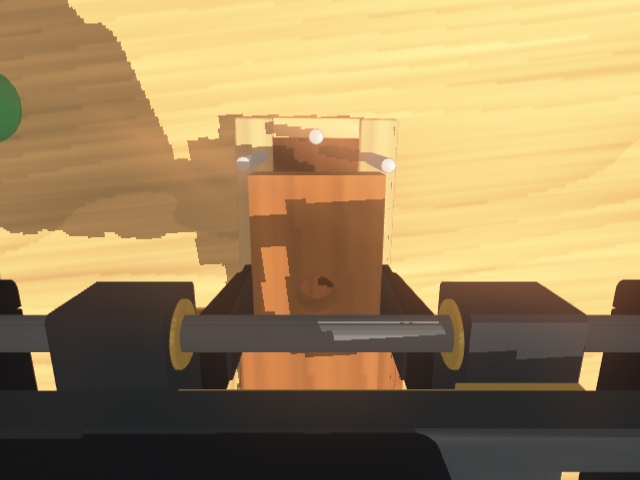

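View pics/d8.png

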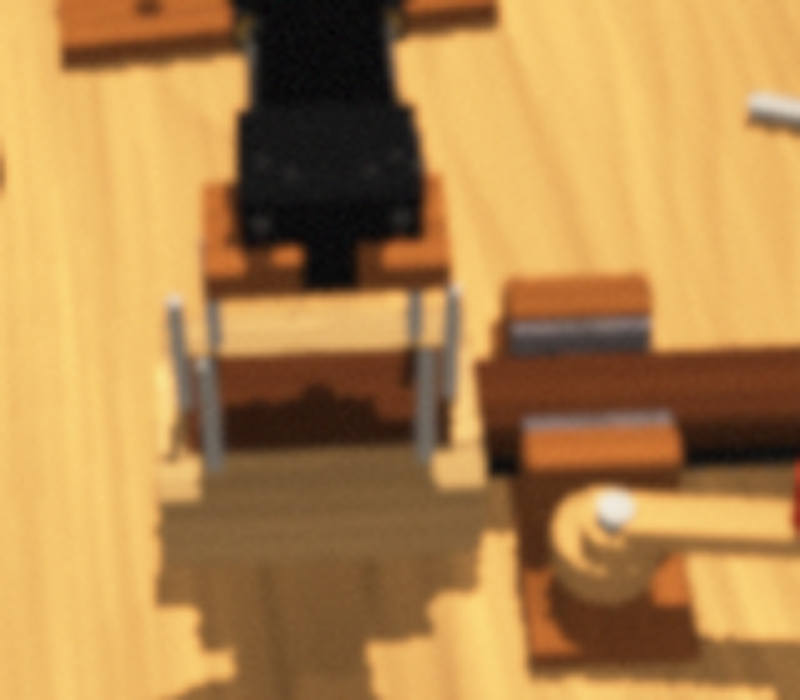

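View pics/s8.png

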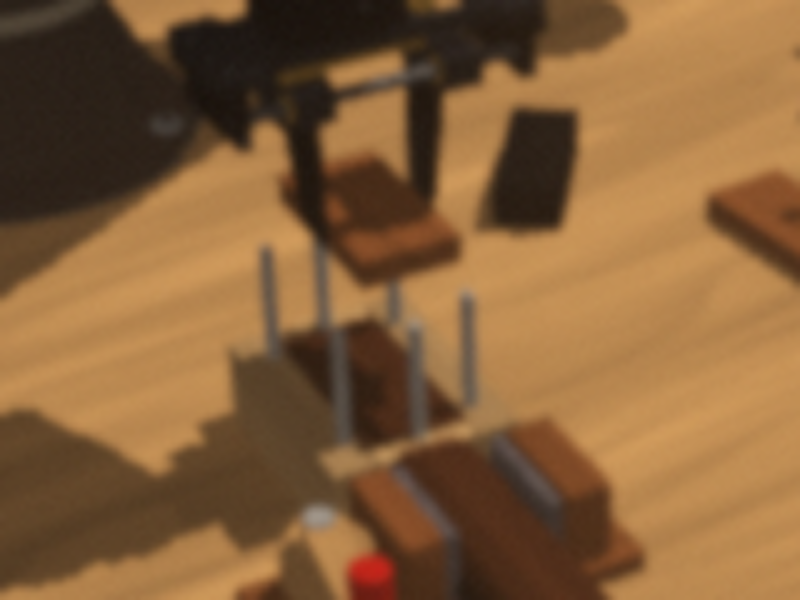

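Run:
```python
from h import *
d=cam('wrist');p,R=pose();g=p+171*R[:,0]
B,A,C=[onz(d,u,120)[:2] for u in((316,136),(243,163),(388,165))]
print(B,A,C)
ang=np.arctan2(*(C-A)[::-1])-np.pi/2; ex=np.array([np.cos(ang),np.sin(ang)]);ey=np.array([-ex[1],ex[0]])
print('yaw',ang,'dist',np.hypot(*(C-A)),'bore est',B+61*ex,(A+C)/2+47*ex)
zt=g[2]-10
H=onz(d,(316.5,288),zt)[:2];L,Rr=[onz(d,u,zt)[:2] for u in((249,176),(384,176))]
print('hole',H,'front edge mid->centre',(L+Rr)/2+52*ex,'edge ang',np.arctan2(*(Rr-L)[::-1])-np.pi/2,np.hypot(*(Rr-L)),'g',g)
# side & scene posts check
```

```text
[409.77321026   8.21468613] [419.04255978 -30.14250073] [427.95056943  43.14116258]
yaw -0.12096175638734663 dist 73.8230854437239 bore est [470.32748586   0.85399963] [470.15313761   0.82798231]
hole [473.68730152   1.56938654] front edge mid->centre [477.04871435   0.49189771] edge ang -0.10735504475634983 54.82333194874919 g [476.65423894   1.62703722 172.40811227]
```

Run:
```python
from h import *
d=cam('wrist');save(d,'w9',(230,160,410,320),4)
```

```text
(no output)
```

View pics/w9.png

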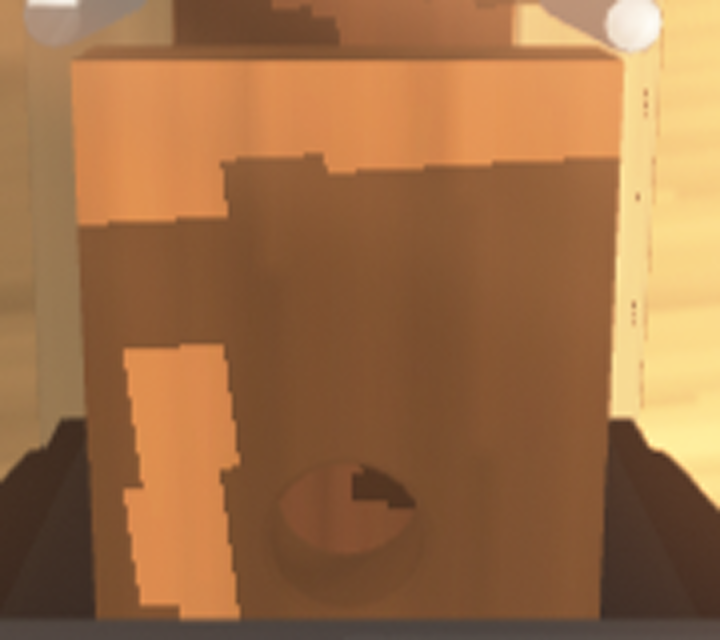

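Run:
```python
from h import *
d=cam('wrist');p,R=pose();g=p+171*R[:,0]
print(onz(d,(316.6,292.6),g[2]-10),g)
plan((471.5,.3,100),down(1.457),n=4)
where()
```

```text
[475.80837888   1.31050126 162.39889814] [476.62233115   1.56891541 172.39889814]
[18.1, -0.4, -1.2] [0.002, 0.0, -0.0]
[18.1, -0.4, -1.2] [0.002, 0.0, -0.0]
[18.1, -0.4, -1.2] [0.002, 0.0, -0.0]
[18.1, -0.4, -1.2] [0.002, 0.0, -0.0]
t 12.62 grasp [476.6   1.6 172.4] jaw 1.464 xaxis [ 0.     0.001 -1.   ] q [-0.14  0.37  1.98  0.    0.79 -1.6 ] F [-0.2  0.3 -1.5] op 0.586
```

Call:
jog_arm:
  deltas: [8,-1,-5,0.006,0,0,0.5,8,0,0,0,0,0,0.5,5,0,0,0,0,0,0.5,0,0,0,0,0,0,0.5]

```text
t: 13.12
eef_pos: [471.0, 1.1, 320.6]
tcp_rot: [1.999, 1.57, 1.886]
ft_force: [-0.2, 0.3, -0.8]
opening: 0.588
```

Run:
```python
from h import *
where()
plan((471.3,.3,126),down(1.457),n=2)
```

```text
t 13.12 grasp [470.9   1.3 149.6] jaw 1.458 xaxis [-0.     0.001 -1.   ] q [-0.14  0.39  2.02  0.    0.73 -1.6 ] F [-0.2  0.3 -0.8] op 0.588
[11.8, -0.4, 0.2] [0.001, -0.0, -0.001]
[11.8, -0.4, 0.2] [0.001, -0.0, -0.001]
```

Call:
jog_arm:
  deltas: [11,-1,0,0,0,0,0.5,11,0,0,0,0,0,0.5,10,0,0,0,0,0,0.5,10,0,0,0,0,0,0.5,0,0,0,0,0,0,0.5]

```text
t: 13.75
eef_pos: [470.9, -0.0, 275.2]
tcp_rot: [2.356, 1.569, 2.243]
ft_force: [-0.1, -0.8, -1.2]
opening: 0.585
```

Run:
```python
from h import *
where()
plan((471.3,.3,78),down(1.457),n=3)
```

```text
t 13.75 grasp [4.708e+02 2.000e-01 1.042e+02] jaw 1.458 xaxis [-0.001  0.001 -1.   ] q [-0.14  0.47  2.06  0.    0.61 -1.6 ] F [-0.1 -0.8 -1.2] op 0.585
[8.7, 0.1, 0.1] [0.0, -0.0, -0.0]
[8.7, 0.1, 0.1] [0.0, -0.0, -0.0]
[8.7, 0.1, 0.1] [0.0, -0.0, -0.0]
```

Call:
jog_arm:
  deltas: [9,0,0,0,0,0,0.5,9,0,0,0,0,0,0.5,6,0,0,0,0,0,0.5,0,0,0,0,0,0,0.5]

```text
t: 14.25
eef_pos: [471.0, 0.0, 249.6]
tcp_rot: [2.143, 1.569, 2.03]
ft_force: [0.3, 0.9, 0.0]
opening: 0.583
```

Run:
```python
from h import *
where()
s=cam('side');save(s,'d10',(240,200,400,340),5)
```

```text
t 14.25 grasp [4.709e+02 2.000e-01 7.860e+01] jaw 1.458 xaxis [-0.001  0.001 -1.   ] q [-0.14  0.52  2.08  0.    0.54 -1.6 ] F [0.3 0.9 0. ] op 0.583
```

View pics/d10.png

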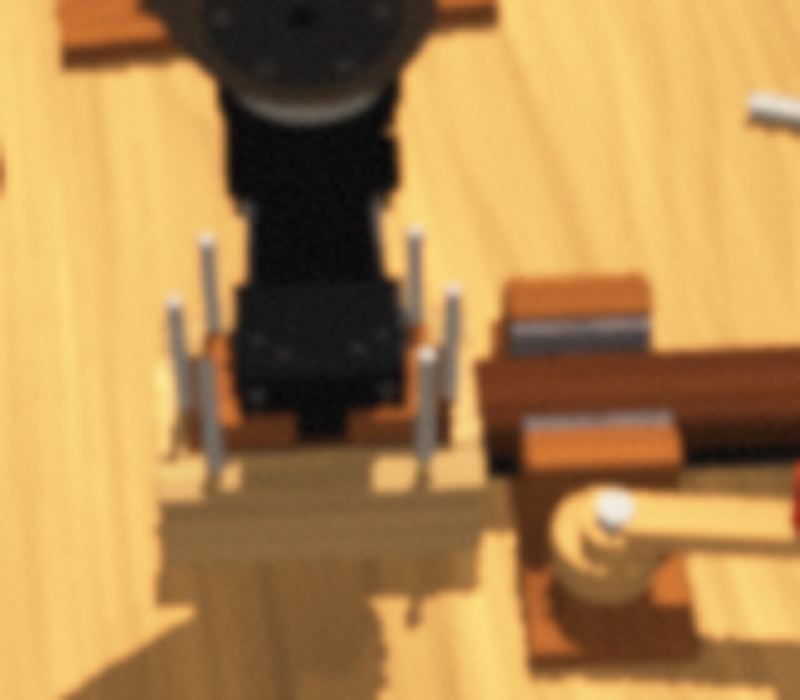

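Call:
jog_arm:
  deltas: [2.5,0,0,0,0,0,0.5,0,0,0,0,0,0,0.5,0,0,0,0,0,0,0.7,0,0,0,0,0,0,0.7,0,0,0,0,0,0,0.7,-20,0,0,0,0,0,0.7,-30,0,0,0,0,0,0.7,-40,0,0,0,0,0,0.7,-25,0,0,0,0,0,0.7,0,0,0,0,0,0,0.8]

```text
t: 15.55
eef_pos: [471.0, -0.1, 366.2]
tcp_rot: [1.193, 1.57, 1.08]
ft_force: [-0.9, -0.4, -0.4]
opening: 0.757
```

Run:
```python
from h import *
where()
d=cam('wrist');save(d,'w11');where()
```

```text
t 15.55 grasp [4.711e+02 1.000e-01 1.952e+02] jaw 1.458 xaxis [ 0.001  0.001 -1.   ] q [-0.14  0.32  1.97  0.    0.85 -1.6 ] F [-0.9 -0.4 -0.4] op 0.757
t 15.6 grasp [4.706e+02 1.000e-01 1.942e+02] jaw 1.458 xaxis [-0.001  0.001 -1.   ] q [-0.14  0.33  1.97  0.    0.84 -1.6 ] F [ 1.1 -1.4 -0. ] op 0.78
```

View pics/w11.png

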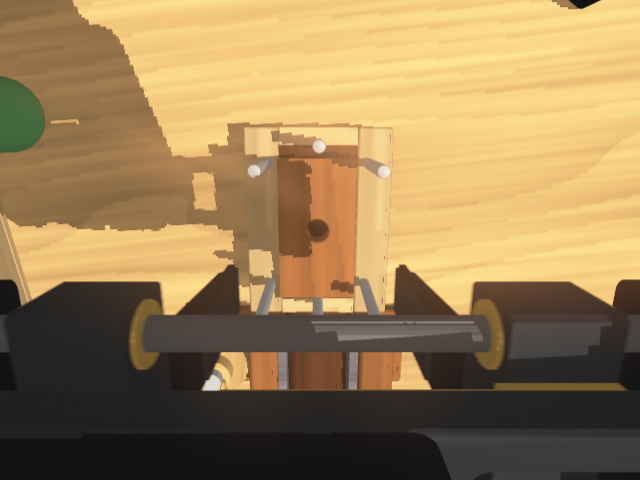

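The block lies between the posts with its hole at (317,230). I'll check it on a crop and plan the move to block 3.

Run:
```python
from h import *
d=cam('wrist');save(d,'w12',(230,110,410,310),3)
B,A,C=[onz(d,u,120)[:2] for u in((319,146),(254,171),(384,172))]
ang=np.arctan2(*(C-A)[::-1])-np.pi/2; ex=np.array([np.cos(ang),np.sin(ang)])
print('bore est',B+61*ex,(A+C)/2+47*ex,ang,'hole66',onz(d,(317.5,230),66))
e=[onz(d,u,66) for u in((279,145),(356,145),(279,297),(355,297))];print(np.round(e,1),np.mean(e,0))
where()
plan((640,300,260),down(1.571))
```

```text
bore est [469.81837064   0.77471471] [469.92953731   0.90392557] -0.12140082244812 hole66 [469.72906098   0.60604005  66.        ]
[[406.8 -19.   66. ]
 [412.8  33.8  66. ]
 [518.4 -34.4  66. ]
 [524.9  23.   66. ]] [465.72362258   0.86990764  66.        ]
t 15.65 grasp [4.703e+02 2.000e-01 1.934e+02] jaw 1.458 xaxis [-0.003  0.002 -1.   ] q [-0.14  0.33  1.97  0.    0.84 -1.6 ] F [-0.1 -0.8  0.8] op 0.789
[-8.3, 39.7, 16.8] [-0.014, -0.0, -0.0]
[-8.3, 39.4, 17.3] [-0.014, -0.0, -0.0]
[-8.3, 39.2, 17.9] [-0.014, -0.0, -0.0]
[-8.3, 38.9, 18.4] [-0.014, -0.0, -0.0]
[-8.3, 38.6, 19.0] [-0.014, -0.0, -0.0]
[-8.3, 38.4, 19.5] [-0.014, -0.0, -0.0]
[-8.3, 38.1, 20.1] [-0.014, -0.0, -0.0]
[-8.3, 37.8, 20.6] [-0.014, -0.0, -0.0]
```

View pics/w12.png

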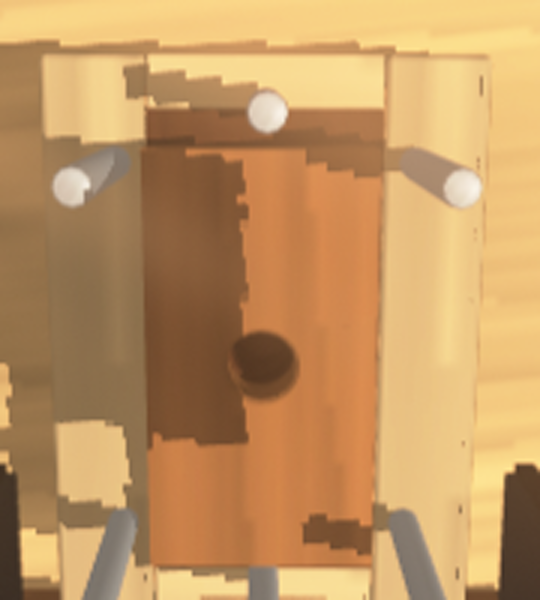

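Block 2's hole is within about 1 mm of the bore. On to the next block.

Call:
jog_arm:
  deltas: [-5,40,10,-0.014,0,0,0.85,-2,42,12,-0.014,0,0,0.85,0,42,12,-0.014,0,0,0.85,0,42,12,-0.014,0,0,0.85,0,42,12,-0.014,0,0,0.85,0,42,12,-0.014,0,0,0.85,0,42,12,-0.014,0,0,0.85,0,42,12,-0.014,0,0,0.85,0,0,0,0,0,0,0.85]

```text
t: 16.77
eef_pos: [589.2, 337.5, 354.6]
tcp_rot: [-2.979, 1.548, -2.979]
ft_force: [-1.3, -1.0, -0.8]
opening: 0.847
```

Run:
```python
from h import *
d=cam('wrist');d=cam('wrist');save(d,'w13');where()
plan((570,335,120),down(1.571))
```

```text
t 16.88 grasp [585.  334.5 184.2] jaw 1.569 xaxis [-0.023 -0.004 -1.   ] q [ 0.42  0.62  1.47  0.01  1.08 -1.15] F [-0.1 -0.8 -0.3] op 0.85
[32.3, 0.0, -8.7] [-0.001, -0.011, 0.002]
[32.2, -0.0, -9.1] [-0.001, -0.011, 0.002]
```

View pics/w13.png

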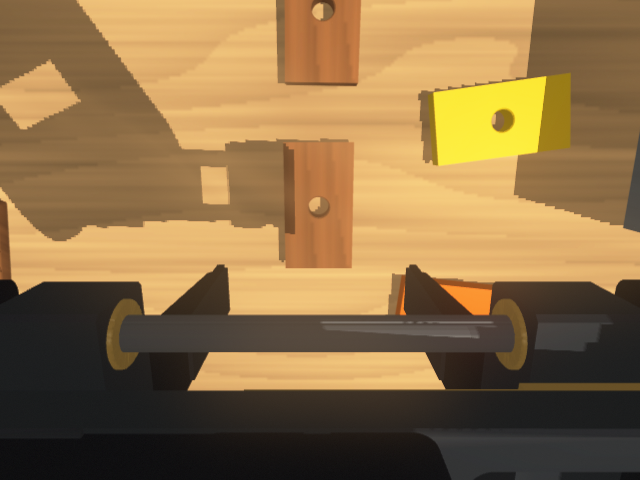

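Block 3's hole is at (319,206), the next block's is at (322,10), and the yellow and orange decoys are to the right.

Run:
```python
from h import *
d=cam('wrist');where()
print(blockpose(d,(318.5,206),[(353,143),(351.5,268),(285,143),(285.5,268)]))
print(blockpose(d,(322,10),[(360,0),(358,82)]))
plan((570,335,26),down(1.571),n=6)
```

```text
t 16.93 grasp [585.2 333.9 184.9] jaw 1.568 xaxis [-0.022 -0.004 -1.   ] q [ 0.42  0.61  1.47  0.01  1.08 -1.15] F [-0.5  0.3  0.4] op 0.847
(array([569.6, 334.8]), array([ 0.005, -0.016]), array([103.4, 103.5]))
(array([423.6, 337.6]), array([-0.005]), array([56.8]))
[26.5, 0.2, -2.6] [-0.0, -0.004, 0.001]
[26.5, 0.2, -2.7] [-0.0, -0.004, 0.001]
[26.5, 0.1, -2.8] [-0.0, -0.004, 0.001]
[26.5, 0.1, -2.9] [-0.0, -0.004, 0.001]
[26.5, 0.1, -3.0] [-0.0, -0.004, 0.001]
[26.5, 0.1, -3.1] [-0.0, -0.004, 0.001]
```

Call:
jog_arm:
  deltas: [24,0,-5,0,-0.01,0.002,0.85,24,0,-4,0,-0.01,0.002,0.85,24,0,-3,0,-0.004,0,0.85,24,0,-3,0,0,0,0.85,24,0,-2,0,0,0,0.85,10,0,0,0,0,0,0.85,0,0,0,0,0,0,0.85]

```text
t: 17.8
eef_pos: [571.0, 326.2, 223.3]
tcp_rot: [-0.237, 1.568, -0.249]
ft_force: [0.0, 0.0, 1.8]
opening: 0.848
```

Run:
```python
from h import *
where()
plan((570,335,25),down(1.571),n=1)
```

```text
t 17.8 grasp [571.4 326.1  52.3] jaw 1.559 xaxis [ 0.002 -0.001 -1.   ] q [ 0.42  0.74  1.62 -0.    0.77 -1.14] F [0.  0.  1.8] op 0.848
[27.3, 8.8, -1.2] [-0.012, 0.002, 0.001]
```

Call:
jog_arm:
  deltas: [1,9,-1,-0.012,0.002,0,0.85,13,0,0,0,0,0,0.85,13,0,0,0,0,0,0.85,0,0,0,0,0,0,0.85]

```text
t: 18.3
eef_pos: [570.5, 335.9, 196.3]
tcp_rot: [0.202, 1.568, 0.203]
ft_force: [-0.5, -0.1, 0.2]
opening: 0.851
```

Run:
```python
from h import *
where()
plan((570,335,25),down(1.571),n=1)
```

```text
t 18.3 grasp [571.  336.   25.3] jaw 1.572 xaxis [ 0.003  0.001 -1.   ] q [ 0.43  0.78  1.62 -0.    0.73 -1.14] F [-0.5 -0.1  0.2] op 0.851
[0.3, -0.9, -0.5] [0.001, 0.003, -0.001]
```

Call:
jog_arm:
  deltas: [0,-1,-1,0,0.003,0,0.5,0,0,0,0,0,0,0.5,0,0,0,0,0,0,0.5,0,0,0,0,0,0,0.5,-36,0,0,0,0,0,0.5,-40,0,0,0,0,0,0.5,-40,0,0,0,0,0,0.5,-36,0,0,0,0,0,0.5,0,0,0,0,0,0,0.5]

```text
t: 19.42
eef_pos: [569.5, 334.5, 353.2]
tcp_rot: [2.584, 1.57, 2.585]
ft_force: [-1.0, -0.1, -1.1]
opening: 0.585
```

Run:
```python
from h import *
where()
plan((471.5,.3,174),down(1.458))
d=cam('wrist');save(d,'w14',(220,160,420,320),4);where()
```

```text
t 19.43 grasp [569.4 334.6 182.2] jaw 1.571 xaxis [-0.001  0.    -1.   ] q [ 0.43  0.59  1.52  0.    1.03 -1.14] F [-1.  -0.1 -1.1] op 0.585
[1.0, -41.8, -12.3] [0.014, -0.0, -0.0]
[1.0, -41.9, -11.7] [0.014, -0.0, -0.0]
[1.0, -42.1, -11.1] [0.014, -0.0, -0.0]
[1.0, -42.3, -10.5] [0.014, -0.0, -0.0]
[1.0, -42.4, -9.9] [0.014, -0.0, -0.0]
[1.0, -42.5, -9.3] [0.014, -0.0, -0.0]
[1.0, -42.7, -8.7] [0.014, -0.0, -0.0]
[1.0, -42.8, -8.1] [0.014, -0.0, -0.0]
t 19.48 grasp [568.8 334.2 180.4] jaw 1.571 xaxis [-0.003 -0.001 -1.   ] q [ 0.43  0.59  1.52  0.    1.03 -1.14] F [ 1.2  0.9 -0.6] op 0.584
```

View pics/w14.png

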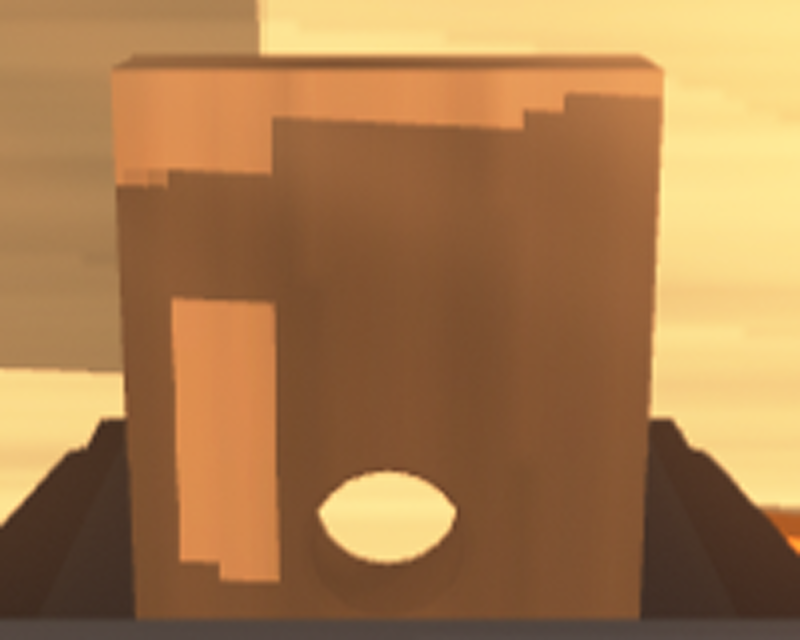

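Held with its hole centred within about 1 mm. Carry it over the stack.

Call:
jog_arm:
  deltas: [1,-42,-12,0.014,0,0,0.5,1,-42,-12,0.014,0,0,0.5,1,-42,-11,0.014,0,0,0.5,1,-42,-10,0.014,0,0,0.5,1,-42,-10,0.014,0,0,0.5,1,-42,-9,0.014,0,0,0.5,1,-42,-9,0.014,0,0,0.5,0,-30,-7,0.014,0,0,0.5,0,0,0,0,0,0,0.5,0,0,0,0,0,0,0.5]

```text
t: 20.72
eef_pos: [468.4, 5.2, 333.1]
tcp_rot: [-2.928, 1.548, -3.042]
ft_force: [0.4, 1.1, -0.8]
opening: 0.586
```

Run:
```python
from h import *
where()
plan((470.9,.3,160),down(1.457),n=2)
```

```text
t 20.73 grasp [464.5   4.8 162.2] jaw 1.456 xaxis [-0.022 -0.002 -1.   ] q [-0.13  0.37  2.01 -0.01  0.78 -1.58] F [ 0.4  1.1 -0.8] op 0.586
[1.0, -2.3, 1.6] [-0.0, -0.011, 0.002]
[1.1, -2.3, 1.5] [-0.0, -0.011, 0.002]
```

Call:
jog_arm:
  deltas: [1,-2.5,2,0,-0.011,0.002,0.5,1,-2,2,0,-0.011,0,0.5,0,0,0,0,0,0,0.5,0,0,0,0,0,0,0.5]

```text
t: 21.22
eef_pos: [472.5, 1.8, 330.2]
tcp_rot: [-1.31, 1.568, -1.421]
ft_force: [0.5, 1.0, -1.2]
opening: 0.586
```

Run:
```python
from h import *
where()
d=cam('wrist');save(d,'w15',(230,110,410,320),3)
plan((470.9,.3,120),down(1.457),n=3)
```

```text
t 21.23 grasp [472.6   1.3 159.2] jaw 1.459 xaxis [ 0.    -0.003 -1.   ] q [-0.14  0.38  2.01 -0.    0.75 -1.59] F [ 0.5  1.  -1.2] op 0.586
[13.1, -0.5, -0.5] [0.001, 0.0, 0.001]
[13.1, -0.5, -0.5] [0.001, 0.0, 0.001]
[13.1, -0.5, -0.5] [0.001, 0.0, 0.001]
```

View pics/w15.png

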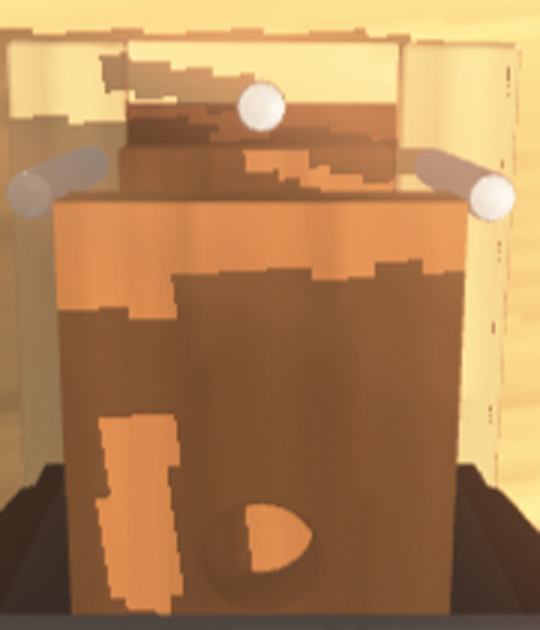

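Call:
jog_arm:
  deltas: [5,-1,-2,0,0,0,0.5,12,0,0,0,0,0,0.5,12,0,0,0,0,0,0.5,10,0,0,0,0,0,0.5,10,0,0,0,0,0,0.5,0,0,0,0,0,0,0.5]

```text
t: 22.02
eef_pos: [470.1, 0.9, 277.0]
tcp_rot: [-1.887, 1.568, -1.998]
ft_force: [-0.3, -0.4, -0.3]
opening: 0.584
```

Run:
```python
from h import *
where()
plan((470.9,.3,93.5),down(1.457),n=2)
```

```text
t 22.02 grasp [469.9   0.5 106. ] jaw 1.459 xaxis [-0.001 -0.002 -1.   ] q [-0.14  0.47  2.06 -0.    0.61 -1.59] F [-0.3 -0.4 -0.3] op 0.584
[6.2, -0.2, 0.4] [0.001, -0.0, 0.001]
[6.2, -0.2, 0.4] [0.001, -0.0, 0.001]
```

Call:
jog_arm:
  deltas: [6,0,1,0,0,0,0.5,6,0,0,0,0,0,0.5,3,0,0,0,0,0,0.5,0,0,0,0,0,0,0.5]

```text
t: 22.52
eef_pos: [471.3, 0.7, 262.3]
tcp_rot: [-1.148, 1.568, -1.259]
ft_force: [-0.4, -0.2, 0.0]
opening: 0.584
```

Run:
```python
from h import *
where()
```

```text
t 22.52 grasp [4.715e+02 2.000e-01 9.130e+01] jaw 1.459 xaxis [ 0.001 -0.003 -1.   ] q [-0.14  0.5   2.07 -0.    0.57 -1.59] F [-0.4 -0.2  0. ] op 0.584
```

Call:
jog_arm:
  deltas: [1,0,-0.5,0,0,0,0.5,0,0,0,0,0,0,0.7,0,0,0,0,0,0,0.7,0,0,0,0,0,0,0.7,-20,0,0,0,0,0,0.7,-30,0,0,0,0,0,0.7,-40,0,0,0,0,0,0.7,-20,0,0,0,0,0,0.7,0,0,0,0,0,0,0.8,0,0,0,0,0,0,0.8]

```text
t: 23.78
eef_pos: [470.6, 1.1, 373.5]
tcp_rot: [-1.509, 1.568, -1.62]
ft_force: [0.5, -0.5, -0.5]
opening: 0.792
```

Run:
```python
from h import *
where()
d=cam('wrist');save(d,'w16');where()
plan((423,337,180),down(1.54))
```

```text
t 23.77 grasp [470.6   0.6 202.5] jaw 1.459 xaxis [-0.    -0.003 -1.   ] q [-0.14  0.31  1.96 -0.    0.86 -1.6 ] F [ 0.5 -0.5 -0.5] op 0.792
t 23.82 grasp [470.6   0.6 202.4] jaw 1.459 xaxis [-0.    -0.003 -1.   ] q [-0.14  0.31  1.96 -0.    0.86 -1.6 ] F [-0.7 -0.5  0.6] op 0.796
[2.7, 41.1, -10.6] [-0.01, -0.0, 0.0]
[2.7, 41.2, -10.2] [-0.01, -0.0, 0.0]
[2.7, 41.3, -9.8] [-0.01, -0.0, 0.0]
[2.7, 41.4, -9.3] [-0.01, -0.0, 0.0]
[2.8, 41.5, -8.9] [-0.01, -0.0, 0.0]
[2.8, 41.6, -8.5] [-0.01, -0.0, 0.0]
[2.8, 41.6, -8.1] [-0.01, -0.0, 0.0]
[2.8, 41.7, -7.7] [-0.01, -0.0, 0.0]
```

View pics/w16.png

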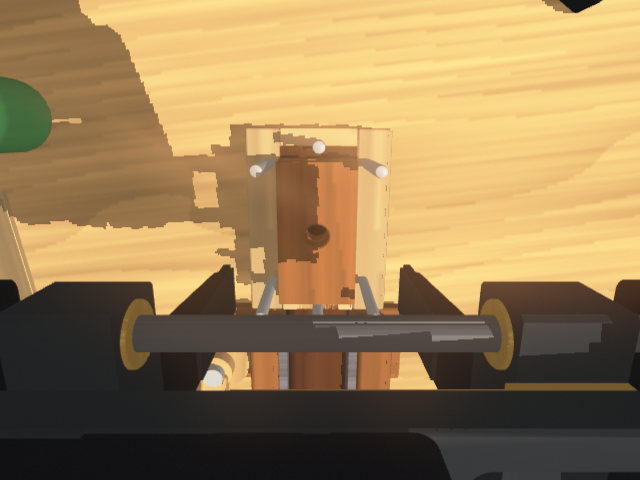

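The second block is on the stack, with its hole at (317,236). Now the third block.

Call:
jog_arm:
  deltas: [2,41,-9,-0.01,0,0,0.85,2,41,-9,-0.01,0,0,0.85,2,41,-9,-0.01,0,0,0.85,2,41,-8,-0.01,0,0,0.85,2,42,-8,-0.01,0,0,0.85,2,42,-8,-0.01,0,0,0.85,2,42,-7,-0.01,0,0,0.85,2,40,-7,-0.01,0,0,0.85,0,0,0,0,0,0,0.85,0,0,0,0,0,0,0.85]

```text
t: 25.08
eef_pos: [430.0, 344.9, 344.3]
tcp_rot: [-2.623, 1.553, -2.654]
ft_force: [0.3, -0.8, 0.7]
opening: 0.847
```

Run:
```python
from h import *
d=cam('wrist');save(d,'w17');where()
```

```text
t 25.12 grasp [427.4 343.2 173.4] jaw 1.539 xaxis [-0.016 -0.008 -1.   ] q [ 0.56  0.46  1.81  0.    0.89 -0.98] F [ 0.  -0.2 -0.5] op 0.848
```

View pics/w17.png

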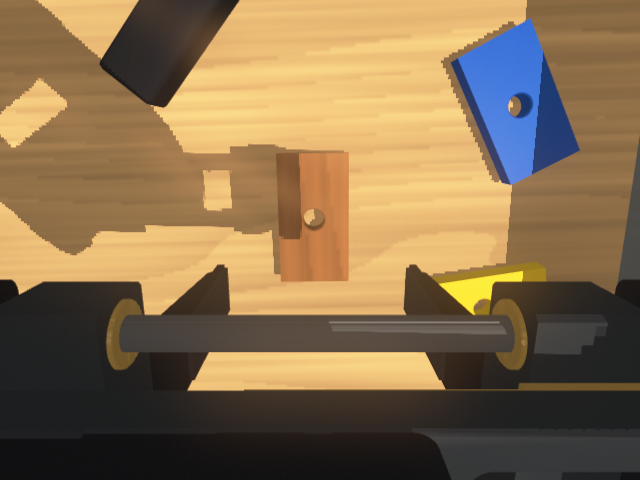

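The third block's hole is at (314,218), clear of the blue and yellow decoys.

Run:
```python
from h import *
d=cam('wrist');where()
print(blockpose(d,(314,218),[(349,153),(348.5,280),(277,154),(281.5,281)]))
plan((423,337,80),down(1.54),n=3)
```

```text
t 25.18 grasp [427.6 343.1 173.8] jaw 1.539 xaxis [-0.016 -0.008 -1.   ] q [ 0.56  0.46  1.81  0.    0.89 -0.98] F [-0.6 -0.3  0.2] op 0.853
(array([421. , 339.4]), array([-0.018, -0.019]), array([102.9, 103.2]))
[31.3, -2.3, -1.9] [-0.0, -0.005, 0.003]
[31.3, -2.4, -2.0] [-0.0, -0.005, 0.003]
[31.3, -2.5, -2.2] [-0.0, -0.005, 0.003]
```

Call:
jog_arm:
  deltas: [31,-2,-3,-0.004,-0.008,0.004,0.85,31,-2,-3,-0.003,-0.006,0.003,0.85,31,-1,-2,0,0,0,0.85,0,0,0,0,0,0,0.85,0,0,0,0,0,0,0.85]

```text
t: 25.8
eef_pos: [423.3, 335.2, 251.6]
tcp_rot: [0.074, 1.569, 0.042]
ft_force: [0.5, -0.4, 0.6]
opening: 0.849
```

Run:
```python
from h import *
where()
plan((422,338.3,25),down(1.547),n=1)
plan((422,338.3,60),down(1.547),n=1)
d=cam('wrist');save(d,'w18')
```

```text
t 25.8 grasp [423.6 335.2  80.6] jaw 1.539 xaxis [ 0.002  0.    -1.   ] q [ 0.55  0.58  1.91 -0.    0.65 -0.99] F [ 0.5 -0.4  0.6] op 0.849
[55.6, 3.0, -1.5] [-0.008, 0.002, -0.0]
[20.6, 3.0, -1.4] [-0.008, 0.002, -0.0]
```

View pics/w18.png

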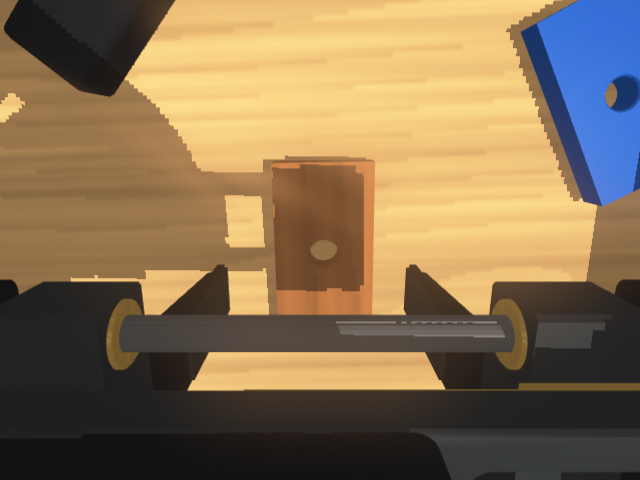

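Call:
jog_arm:
  deltas: [18,3,-1,-0.008,0.002,0,0.85,18,0,-0.5,0,0,0,0.85,17,0,0,0,0,0,0.85,0,0,0,0,0,0,0.85,0,0,0,0,0,0,0.85]

```text
t: 26.48
eef_pos: [422.2, 339.2, 197.9]
tcp_rot: [0.666, 1.566, 0.644]
ft_force: [-0.1, 0.8, 0.2]
opening: 0.849
```

Run:
```python
from h import *
where()
plan((422,338.3,25),down(1.547),n=1)
```

```text
t 26.48 grasp [422.9 339.6  26.9] jaw 1.549 xaxis [ 0.004  0.003 -1.   ] q [ 0.55  0.67  1.94  0.    0.53 -1.  ] F [-0.1  0.8  0.2] op 0.849
[1.9, -0.9, -0.2] [0.002, 0.004, -0.003]
```

Call:
jog_arm:
  deltas: [2,-1,-1,0.002,0.004,-0.003,0.85,0,0,0,0,0,0,0.5,0,0,0,0,0,0,0.5,0,0,0,0,0,0,0.5,0,0,0,0,0,0,0.5]

```text
t: 27.1
eef_pos: [421.3, 338.3, 197.2]
tcp_rot: [0.636, 1.569, 0.613]
ft_force: [0.4, -0.4, -0.5]
opening: 0.588
```

Run:
```python
from h import *
where()
```

```text
t 27.1 grasp [421.5 338.5  26.2] jaw 1.547 xaxis [ 0.002  0.001 -1.   ] q [ 0.55  0.67  1.94  0.    0.53 -0.99] F [ 0.4 -0.4 -0.5] op 0.588
```

Call:
jog_arm:
  deltas: [-36,0,0,0,0,0,0.5,-40,0,0,0,0,0,0.5,-40,0,0,0,0,0,0.5,-36,0,0,0,0,0,0.5,0,0,0,0,0,0,0.5,0,0,0,0,0,0,0.5]

```text
t: 27.85
eef_pos: [420.8, 337.9, 352.5]
tcp_rot: [-2.675, 1.57, -2.699]
ft_force: [-0.9, -0.3, -0.5]
opening: 0.587
```

Run:
```python
from h import *
where()
plan((471.5,.3,174),down(1.457))
d=cam('wrist');save(d,'w19',(220,160,420,320),4)
p,R=pose();g=p+171*R[:,0]
```

```text
t 27.85 grasp [420.7 337.8 181.5] jaw 1.547 xaxis [-0.001 -0.    -1.   ] q [ 0.55  0.43  1.83  0.    0.88 -0.99] F [-0.9 -0.3 -0.5] op 0.587
[0.9, -42.0, 7.3] [0.011, -0.0, 0.0]
[0.9, -42.0, 7.8] [0.011, -0.0, 0.0]
[0.9, -41.9, 8.3] [0.011, -0.0, 0.0]
[0.9, -41.8, 8.8] [0.011, -0.0, 0.0]
[0.9, -41.7, 9.2] [0.011, -0.0, 0.0]
[0.9, -41.6, 9.7] [0.011, -0.0, 0.0]
[0.9, -41.4, 10.2] [0.011, -0.0, 0.0]
[0.9, -41.3, 10.6] [0.011, -0.0, 0.0]
```

View pics/w19.png

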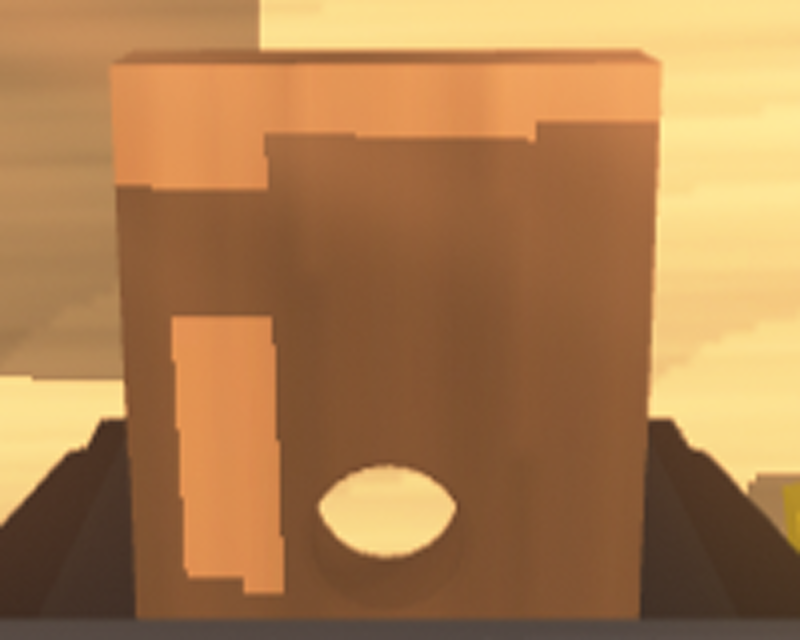

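Call:
jog_arm:
  deltas: [0,-42,7,0.011,0,0,0.5,0,-42,8,0.011,0,0,0.5,0,-42,8,0.011,0,0,0.5,0,-42,9,0.011,0,0,0.5,0,-42,9,0.011,0,0,0.5,0,-41,10,0.011,0,0,0.5,0,-41,10,0.011,0,0,0.5,0,-30,8,0.011,0,0,0.5,0,0,0,0,0,0,0.5,0,0,0,0,0,0,0.5]

```text
t: 29.15
eef_pos: [471.0, 2.7, 341.6]
tcp_rot: [-2.915, 1.551, -3.029]
ft_force: [-0.7, 1.1, -0.3]
opening: 0.586
```

Run:
```python
from h import *
where()
plan((471.4,.3,165),down(1.457),n=2)
```

```text
t 29.15 grasp [467.7   2.3 170.7] jaw 1.457 xaxis [-0.019 -0.002 -1.   ] q [-0.13  0.36  2.   -0.01  0.8  -1.59] F [-0.7  1.1 -0.3] op 0.586
[2.8, -1.1, 0.4] [0.0, -0.009, 0.002]
[2.8, -1.1, 0.3] [0.0, -0.009, 0.002]
```

Call:
jog_arm:
  deltas: [5,-1.5,1,0,-0.009,0.002,0.5,5,-1,0,0,-0.009,0,0.5,0,0,0,0,0,0,0.5,0,0,0,0,0,0,0.5]

```text
t: 29.65
eef_pos: [471.3, 2.1, 330.2]
tcp_rot: [-2.049, 1.569, -2.159]
ft_force: [-0.0, 0.8, -2.8]
opening: 0.586
```

Run:
```python
from h import *
where()
d=cam('wrist');save(d,'w20',(230,110,410,320),3)
plan((471.4,.3,120),down(1.457),n=4)
```

```text
t 29.65 grasp [471.1   1.7 159.2] jaw 1.461 xaxis [-0.001 -0.002 -1.   ] q [-0.14  0.38  2.01 -0.    0.75 -1.59] F [-0.   0.8 -2.8] op 0.586
[9.8, -0.4, 0.1] [0.001, -0.0, 0.001]
[9.8, -0.4, 0.1] [0.001, -0.0, 0.001]
[9.8, -0.4, 0.1] [0.001, -0.0, 0.001]
[9.8, -0.4, 0.1] [0.001, -0.0, 0.001]
```

View pics/w20.png

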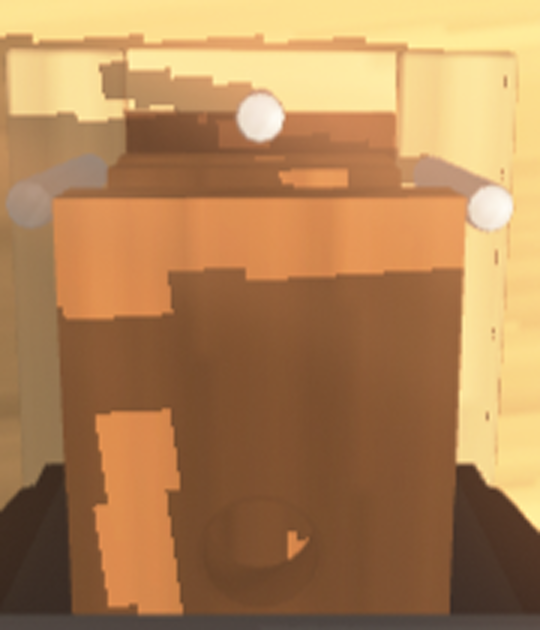

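Down to z = 108 (underside on the stack at 82).

Call:
jog_arm:
  deltas: [10,-1.5,0,0.003,0,0,0.5,10,0,0,0,0,0,0.5,10,0,0,0,0,0,0.5,9,0,0,0,0,0,0.5,0,0,0,0,0,0,0.5,0,0,0,0,0,0,0.5]

```text
t: 30.45
eef_pos: [471.0, 0.3, 288.1]
tcp_rot: [-2.321, 1.568, -2.435]
ft_force: [-0.2, -0.2, -1.7]
opening: 0.588
```

Run:
```python
from h import *
where()
plan((471.3,.3,108.5),down(1.457),n=2)
```

```text
t 30.45 grasp [470.7   0.  117.1] jaw 1.457 xaxis [-0.002 -0.002 -1.   ] q [-0.14  0.45  2.05 -0.    0.64 -1.59] F [-0.2 -0.2 -1.7] op 0.588
[4.3, 0.0, 0.1] [0.0, -0.001, 0.001]
[4.3, 0.0, 0.1] [0.0, -0.001, 0.001]
```

Call:
jog_arm:
  deltas: [4.5,0,0.5,0,0,0,0.5,4.5,0,0,0,0,0,0.5,1,0,0,0,0,0,0.5,0,0,0,0,0,0,0.5]

```text
t: 30.95
eef_pos: [471.5, 0.3, 279.1]
tcp_rot: [-1.299, 1.568, -1.413]
ft_force: [-0.2, 0.3, -1.2]
opening: 0.588
```

Run:
```python
from h import *
where()
```

```text
t 30.95 grasp [ 4.716e+02 -1.000e-01  1.081e+02] jaw 1.458 xaxis [ 0.    -0.002 -1.   ] q [-0.14  0.47  2.06 -0.    0.62 -1.59] F [-0.2  0.3 -1.2] op 0.588
```

Call:
jog_arm:
  deltas: [0.5,0.4,0,0,0,0,0.5,0,0,0,0,0,0,0.7,0,0,0,0,0,0,0.7,0,0,0,0,0,0,0.7,-20,0,0,0,0,0,0.7,-30,0,0,0,0,0,0.7,-40,0,0,0,0,0,0.7,-20,0,0,0,0,0,0.7,0,0,0,0,0,0,0.7,0,0,0,0,0,0,0.7]

```text
t: 32.2
eef_pos: [471.5, 1.0, 390.1]
tcp_rot: [-2.205, 1.568, -2.318]
ft_force: [-0.2, -0.9, 0.5]
opening: 0.702
```

Run:
```python
from h import *
where()
d=cam('wrist');save(d,'w21',(230,110,410,320),3)
p=lambda x,y:((x+.5)/3-.5+230,(y+.5)/3-.5+110)
s=cam('side');save(s,'d21');s=cam('scene');save(s,'s21')
```

```text
t 32.2 grasp [471.2   0.6 219.1] jaw 1.458 xaxis [-0.002 -0.002 -1.   ] q [-0.14  0.29  1.94 -0.    0.91 -1.59] F [-0.2 -0.9  0.5] op 0.702
```

View pics/w21.png

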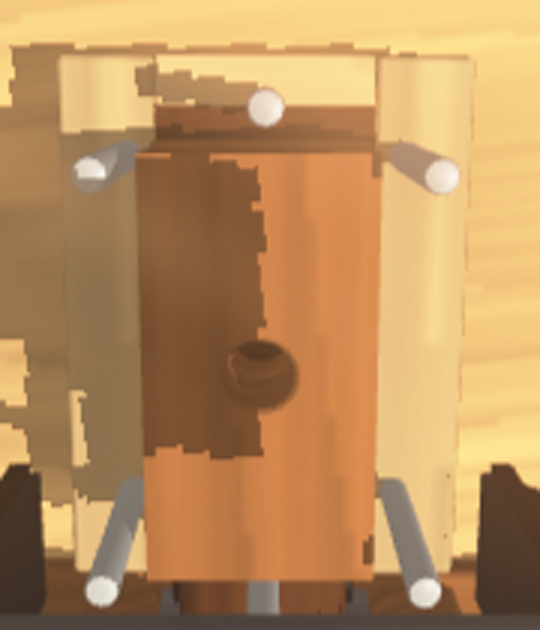

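View pics/d21.png

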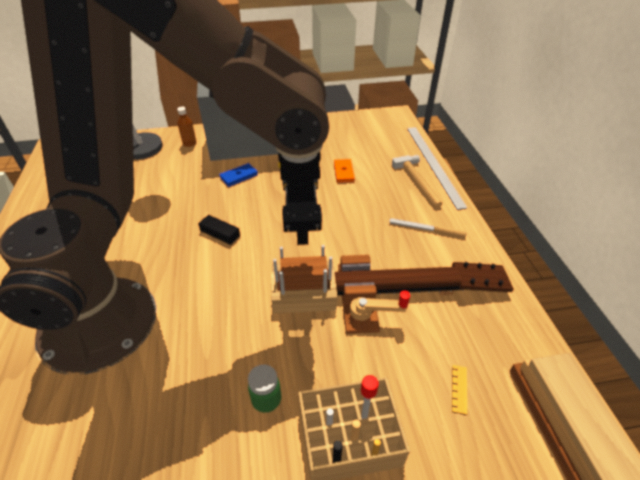

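View pics/s21.png

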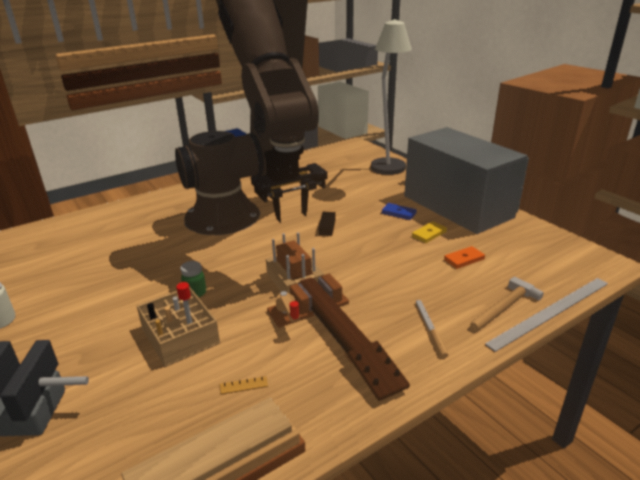

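All three are stacked, and no reddish-brown block is left on the bench. Only the blue, yellow and orange decoys remain there. I'll measure the top hole and the pin.

Run:
```python
from h import *
w=cam('wrist');s=cam('scene');d=cam('side')
p=lambda x,y:((x+.5)/3-.5+230,(y+.5)/3-.5+110)
print('hole98',onz(w,p(262,374),98))
B,A,C,D,F=[onz(w,p(*u),120)[:2] for u in((266,107),(90,172),(441,176),(101,592),(426,592))]
print(B,A,C,D,F,'bore',(A+C+D+F)/4,'yaw',np.arctan2(*(D-A)[::-1]),np.arctan2(*(F-C)[::-1]))
save(s,'s22',(130,270,230,370),7);save(d,'d22',(310,360,410,470),5)
where()
plan((533,-323,260),down(1.3))
```

```text
hole98 [4.71435609e+02 1.08613350e-01 9.80000000e+01]
[409.7725306    8.01318234] [418.76518128 -30.0353419 ] [427.90689708  42.77271298] [512.84103858 -41.57103373] [521.15513177  32.1366003 ] bore [470.16706218   0.82573441] yaw -0.12201208168450112 -0.113571516009199
t 32.5 grasp [471.3   0.5 219.3] jaw 1.458 xaxis [-0.002 -0.002 -1.   ] q [-0.14  0.29  1.94 -0.    0.91 -1.59] F [-0.4 -0.4 -0.4] op 0.699
[-5.0, -39.4, 12.2] [0.02, -0.0, 0.0]
[-5.0, -39.1, 12.9] [0.02, -0.0, 0.0]
[-5.0, -38.9, 13.7] [0.02, -0.0, 0.0]
[-5.0, -38.6, 14.5] [0.02, -0.0, 0.0]
[-5.1, -38.3, 15.2] [0.02, -0.0, 0.0]
[-5.1, -38.0, 16.0] [0.02, -0.0, 0.0]
[-5.1, -37.7, 16.7] [0.02, -0.0, 0.0]
[-5.1, -37.3, 17.5] [0.02, -0.0, 0.0]
```

View pics/s22.png

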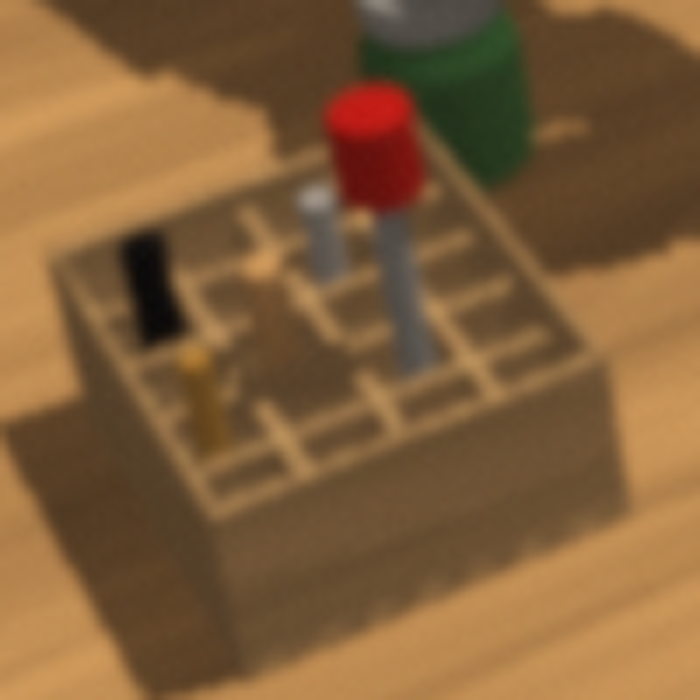

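View pics/d22.png

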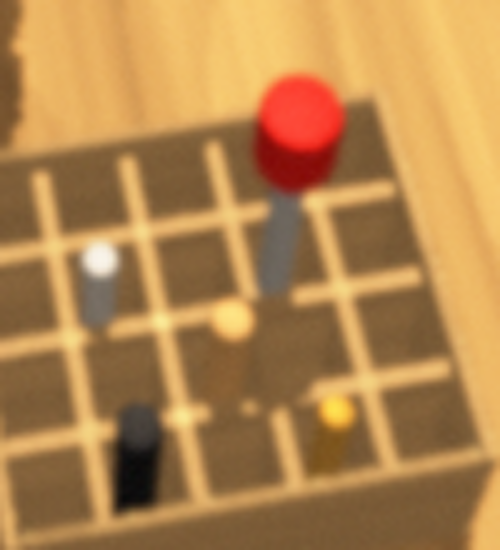

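The red head's top centre is at crop (371,110) in the scene view and (300,112) in the side view. The shank leans slightly. I'll find its axis by intersecting the two view planes.

Run:
```python
from h import *
s=cam('scene');d=cam('side')
S=lambda x,y:((x+.5)/7-.5+130,(y+.5)/7-.5+270)
D=lambda x,y:((x+.5)/5-.5+310,(y+.5)/5-.5+360)
P,e=tri(s,S(371,110),d,D(300,112));print(P,e)
o1,a=ray(s,S(371,110));_,b=ray(s,S(416,360));n1=np.cross(a,b)
o2,a=ray(d,D(300,112));_,b=ray(d,D(275,290));n2=np.cross(a,b)
ax=np.cross(n1,n2);ax/=np.linalg.norm(ax);ax*=np.sign(ax[2]);print('axis',ax,np.degrees(np.arccos(ax[2])))
print('tip',P-154*ax,'at z70',P-(P[2]-70)/ax[2]*ax)
```

```text
[ 532.27993885 -324.70200935  158.99768786] 0.2930430692695652
axis [-0.00941963  0.01143703  0.99989023] 0.8489664782181345
tip [ 533.73056178 -326.46331238    5.01459299] at z70 [ 533.11835612 -325.71999056   70.        ]
```

The pin is upright within 1°: head (532,-325,159), tip at z≈5. I'll go over it.

Call:
jog_arm:
  deltas: [-5,-39,12,0.02,0,0,0.6,-5,-39,13,0.02,0,0,0.6,-5,-39,13,0.02,0,0,0.6,-5,-38,14,0.02,0,0,0.6,-5,-38,15,0.02,0,0,0.6,0,-38,16,0.02,0,0,0.6,0,-38,16,0.02,0,0,0.6,0,-34,15,0.02,0,0,0.6,0,0,0,0,0,0,0.6,0,0,0,0,0,0,0.6]

```text
t: 33.85
eef_pos: [530.1, -327.8, 414.7]
tcp_rot: [-2.713, 1.567, -2.989]
ft_force: [-0.9, 0.2, 0.1]
opening: 0.6
```

Run:
```python
from h import *
d=cam('wrist');save(d,'w23');where()
plan((532.3,-325,240),down(1.3),n=2)
```

```text
t 33.9 grasp [ 529.5 -327.9  243.8] jaw 1.295 xaxis [-0.004 -0.001 -1.   ] q [-0.66  0.48  1.55 -0.    1.11 -1.95] F [-1.   0.2 -0.8] op 0.599
[1.9, 1.6, 0.7] [-0.003, -0.002, 0.001]
[1.9, 1.6, 0.7] [-0.003, -0.002, 0.001]
```

View pics/w23.png

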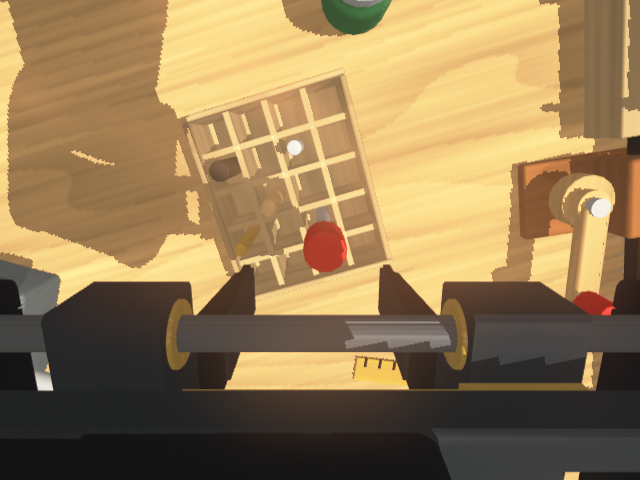

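Run:
```python
from h import *
d=cam('wrist');save(d,'w24',(270,180,390,290),6);where()
print(onz(d,(325,250),159))
print(proj(d,(532.3,-324.7,159)))
```

```text
t 33.95 grasp [ 529.6 -327.6  244. ] jaw 1.295 xaxis [-0.004 -0.001 -1.   ] q [-0.66  0.48  1.55 -0.    1.11 -1.95] F [ 0.8 -0.2 -0.3] op 0.6
[ 532.19719644 -323.63963246  159.        ]
[323.40406414 250.59926893]
```

View pics/w24.png

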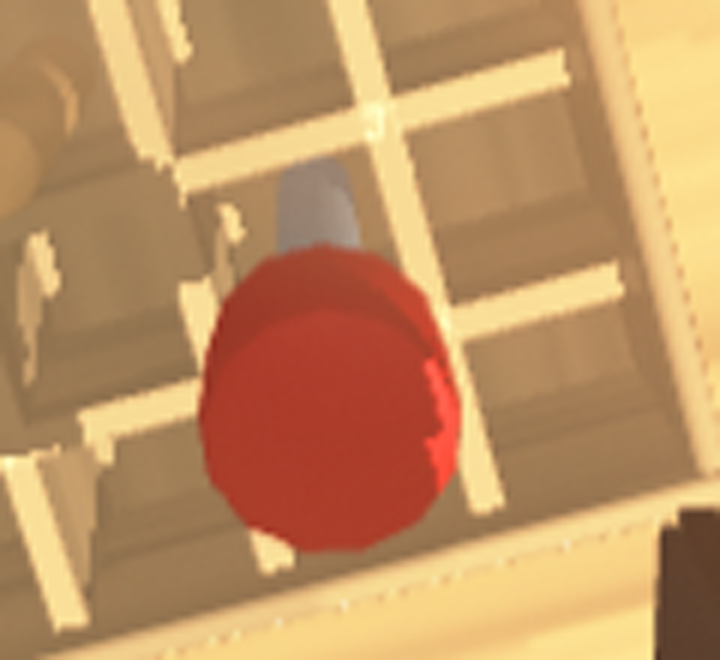

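Both views agree to about 1 mm. Descend around the head to z≈146.

Call:
jog_arm:
  deltas: [10,3.5,1,0,-0.002,0,0.6,20,0,0,0,0,0,0.6,10,0,0,0,0,0,0.6,0,0,0,0,0,0,0.6]

```text
t: 34.45
eef_pos: [532.5, -321.2, 373.4]
tcp_rot: [-1.889, 1.569, -2.162]
ft_force: [0.7, -0.6, 0.4]
opening: 0.601
```

Run:
```python
from h import *
where()
plan((532.4,-324.2,146),down(1.3),n=3)
```

```text
t 34.45 grasp [ 532.4 -321.5  202.4] jaw 1.298 xaxis [-0.001 -0.002 -1.   ] q [-0.65  0.52  1.6  -0.    1.02 -1.95] F [ 0.7 -0.6  0.4] op 0.601
[18.8, -0.9, 0.2] [-0.001, -0.0, 0.001]
[18.8, -0.9, 0.2] [-0.001, -0.0, 0.001]
[18.8, -1.0, 0.2] [-0.001, -0.0, 0.001]
```

Call:
jog_arm:
  deltas: [18,-1.5,0,0,0,0,0.6,18,-1,0,0,0,0,0.6,17,0,0,0,0,0,0.6,0,0,0,0,0,0,0.6]

```text
t: 34.95
eef_pos: [532.4, -323.3, 320.8]
tcp_rot: [-0.861, 1.567, -1.133]
ft_force: [0.0, -0.6, -0.9]
opening: 0.6
```

Run:
```python
from h import *
where()
plan((532.4,-324.2,146),down(1.3),n=1)
```

```text
t 34.95 grasp [ 532.7 -323.9  149.8] jaw 1.299 xaxis [ 0.002 -0.003 -1.   ] q [-0.65  0.58  1.65 -0.    0.91 -1.95] F [ 0.  -0.6 -0.9] op 0.6
[3.8, -0.8, 0.2] [-0.001, 0.002, 0.003]
```

Call:
jog_arm:
  deltas: [4,-0.5,0,0,0.002,0.002,0.6,0,0,0,0,0,0,0.2,0,0,0,0,0,0,0.2,0,0,0,0,0,0,0.2,0,0,0,0,0,0,0.2]

```text
t: 35.58
eef_pos: [532.6, -323.9, 318.6]
tcp_rot: [-0.526, 1.567, -0.797]
ft_force: [0.1, 0.3, -1.4]
opening: 0.29
```

Run:
```python
from h import *
where()
plan((532.4,-324,300),down(1.3))
```

```text
t 35.58 grasp [ 533.  -324.3  147.6] jaw 1.299 xaxis [ 0.002 -0.002 -1.   ] q [-0.65  0.58  1.65 -0.    0.9  -1.95] F [ 0.1  0.3 -1.4] op 0.29
[-38.1, -0.1, 0.1] [-0.0, 0.001, 0.0]
[-38.1, -0.1, 0.0] [-0.0, 0.001, 0.0]
[-38.1, -0.1, 0.0] [-0.0, 0.001, 0.0]
[-38.1, -0.1, -0.0] [-0.0, 0.001, 0.0]
```

Call:
jog_arm:
  deltas: [-15,0,0,0,0,0,0.2,-22,0,0,0,0,0,0.2,-25,0,0,0,0,0,0.2,-30,0,0,0,0,0,0.2,-30,0,0,0,0,0,0.2,-25,0,0,0,0,0,0.2,-10,0,0,0,0,0,0.2,0,0,0,0,0,0,0.2,0,0,0,0,0,0,0.2]

```text
t: 36.7
eef_pos: [531.2, -322.8, 485.5]
tcp_rot: [-0.51, 1.566, -0.781]
ft_force: [0.3, -0.0, -1.6]
opening: 0.291
```

Run:
```python
from h import *
where()
s=cam('scene');d=cam('side');save(s,'s25',(120,200,280,370),4);save(d,'d25',(300,260,440,480),3)
g=(470.6,.3,300)
plan(g,down(1.457),maxmm=30)
```

```text
t 36.7 grasp [ 531.8 -323.3  314.5] jaw 1.299 xaxis [ 0.003 -0.003 -1.   ] q [-0.65  0.42  1.46 -0.    1.26 -1.95] F [ 0.3 -0.  -1.6] op 0.291
[1.2, 26.8, -13.2] [-0.014, 0.0, 0.0]
[1.2, 27.0, -12.8] [-0.014, 0.0, 0.0]
[1.2, 27.2, -12.4] [-0.014, 0.0, 0.0]
[1.2, 27.4, -12.0] [-0.014, 0.0, 0.0]
[1.2, 27.5, -11.6] [-0.014, 0.0, 0.0]
[1.3, 27.7, -11.2] [-0.014, 0.0, 0.0]
[1.3, 27.9, -10.8] [-0.014, 0.0, 0.0]
[1.3, 28.0, -10.4] [-0.014, 0.0, 0.0]
[1.3, 28.2, -10.0] [-0.014, 0.0, 0.0]
[1.3, 28.3, -9.6] [-0.014, 0.0, 0.0]
[1.3, 28.4, -9.2] [-0.014, 0.0, 0.0]
```

View pics/s25.png

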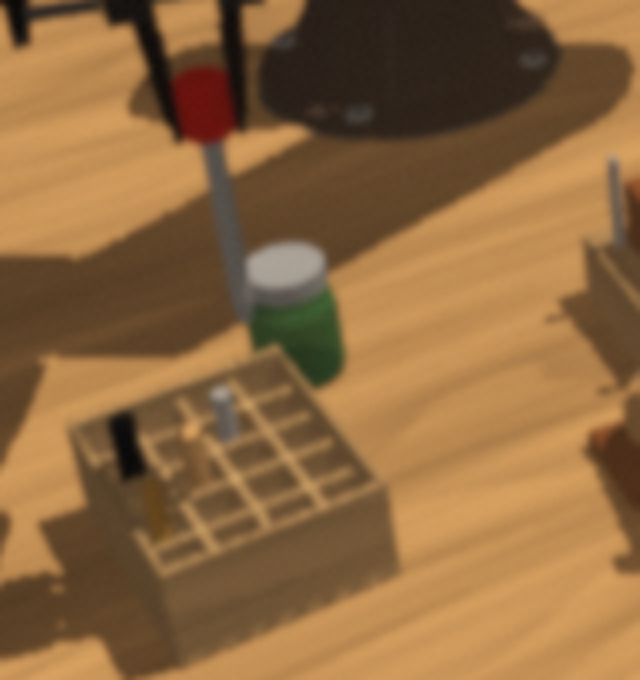

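View pics/d25.png

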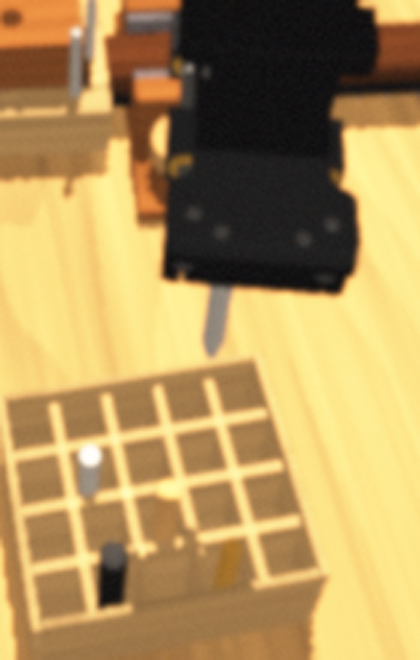

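The pin is held and out of the crate, and the rods are still in place. I'll triangulate the tip and the axis.

Run:
```python
from h import *
s=cam('scene');d=cam('side')
S=lambda x,y:((x+.5)/4-.5+120,(y+.5)/4-.5+200)
D=lambda x,y:((x+.5)/3-.5+300,(y+.5)/3-.5+260)
P,e=tri(s,S(245,318),d,D(211,354));where();p,R=pose();g=p+171*R[:,0];print('tip',P,e,'rel grasp',P-g)
```

```text
t 36.9 grasp [ 531.9 -323.4  314.6] jaw 1.299 xaxis [ 0.003 -0.003 -1.   ] q [-0.65  0.42  1.46 -0.    1.26 -1.95] F [ 0.3  0.4 -2.9] op 0.291
tip [ 531.27393887 -325.64748169  175.49677027] 0.08737965573926039 rel grasp [  -0.65247848   -2.21803097 -139.06361369]
```

Call:
jog_arm:
  deltas: [0,27,-13,-0.014,0,0,0.2,0,27,-13,-0.014,0,0,0.2,0,27,-12,-0.014,0,0,0.2,0,27,-12,-0.014,0,0,0.2,0,27,-12,-0.014,0,0,0.2,0,28,-11,-0.014,0,0,0.2,0,28,-11,-0.014,0,0,0.2,0,28,-10,-0.014,0,0,0.2,0,28,-10,-0.014,0,0,0.2,0,28,-10,-0.014,0,0,0.2]

```text
t: 38.15
eef_pos: [475.0, -23.2, 480.5]
tcp_rot: [-2.915, 1.568, -3.046]
ft_force: [0.1, 0.1, -1.6]
opening: 0.29
```

Run:
```python
from h import *
where()
g=(470.8,.3,285)
plan(g,down(1.457),n=2)
```

```text
t 38.15 grasp [474.6 -23.3 309.5] jaw 1.44 xaxis [-0.003 -0.    -1.   ] q [-0.19  0.2   1.8  -0.    1.15 -1.63] F [ 0.1  0.1 -1.6] op 0.29
[12.3, 11.4, -3.6] [-0.008, -0.001, 0.0]
[12.3, 11.4, -3.5] [-0.008, -0.001, 0.0]
```

Call:
jog_arm:
  deltas: [12,11,-3,-0.008,0,0,0.2,12,12,-3,-0.008,0,0,0.2,10,1,0,0,0,0,0.2,9,0,0,0,0,0,0.2,0,0,0,0,0,0,0.2,0,0,0,0,0,0,0.2]

```text
t: 38.9
eef_pos: [472.3, 1.8, 433.3]
tcp_rot: [-2.933, 1.566, -3.046]
ft_force: [-0.4, 0.1, -0.6]
opening: 0.295
```

Run:
```python
from h import *
where()
s=cam('scene');d=cam('side');save(s,'s26',(240,190,340,290),7);save(d,'d26',(260,200,350,310),6)
w=cam('wrist');save(w,'w26')
```

```text
t 38.9 grasp [471.5   1.7 262.3] jaw 1.457 xaxis [-0.005 -0.    -1.   ] q [-0.14  0.24  1.88 -0.    1.03 -1.59] F [-0.4  0.1 -0.6] op 0.295
```

View pics/s26.png

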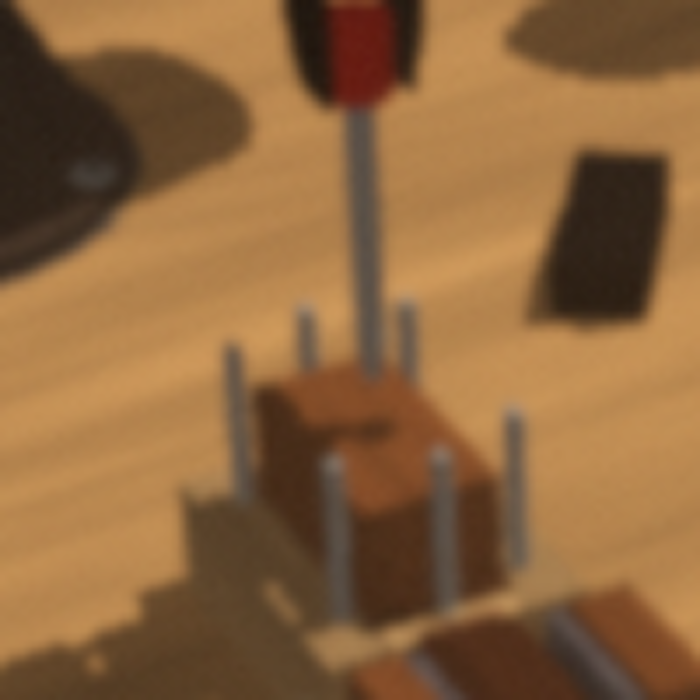

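View pics/d26.png

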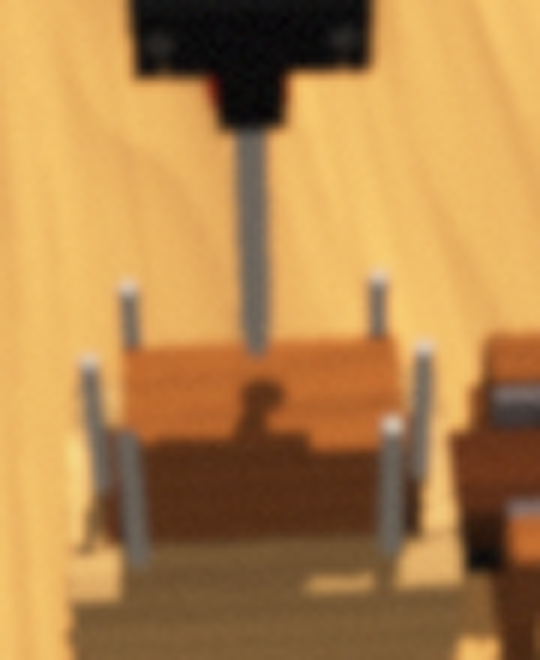

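View pics/w26.png

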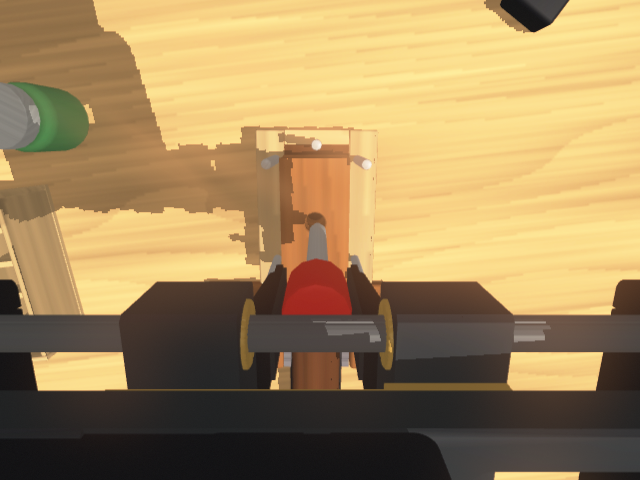

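Run:
```python
from h import *
s=cam('scene');d=cam('side');w=cam('wrist')
S=lambda x,y:((x+.5)/7-.5+240,(y+.5)/7-.5+190)
D=lambda x,y:((x+.5)/6-.5+260,(y+.5)/6-.5+200)
where();p,R=pose();g=p+171*R[:,0]
P,e=tri(s,S(373,376),d,D(257,352));print('tip',P,e,P-g)
o1,a=ray(s,S(361,110));_,b=ray(s,S(372,350));n1=np.cross(a,b)
o2,a=ray(d,D(250,140));_,b=ray(d,D(256,330));n2=np.cross(a,b)
ax=np.cross(n1,n2);ax/=np.linalg.norm(ax);ax*=np.sign(ax[2]);print('axis',ax,'toolx',R[:,0])
print('hole s',onz(s,S(372,427),98),'hole d',onz(d,D(264,390),98))
H,e=tri(s,S(372,427),d,D(264,390));print(H,e)
save(w,'w27',(260,140,380,270),5)
```

```text
t 39.2 grasp [471.4   2.  262.5] jaw 1.458 xaxis [-0.004 -0.    -1.   ] q [-0.14  0.24  1.88 -0.    1.03 -1.59] F [ 1.   0.4 -1. ] op 0.291
tip [470.33099089  -0.77172455 122.51349381] 0.3361350907710757 [  -1.03291804   -2.80592055 -139.94282154]
axis [0.00637382 0.00414838 0.99997108] toolx [-4.29792363e-03 -4.51690451e-04 -9.99990662e-01]
hole s [ 4.66865188e+02 -3.08195535e-01  9.80000000e+01] hole d [472.77247658   2.37930903  98.        ]
[472.25495335  -2.79848905 102.46707883] 1.6768488296741448
```

View pics/w27.png

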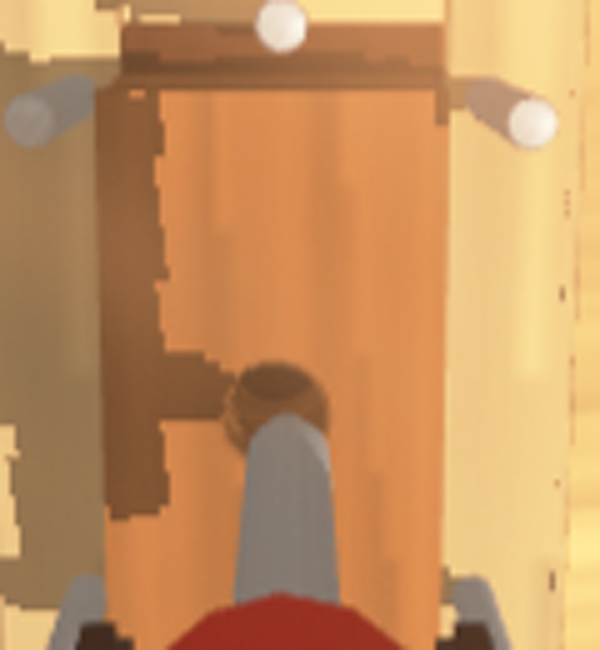

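Run:
```python
from h import *
w=cam('wrist')
W=lambda x,y:((x+.5)/5-.5+260,(y+.5)/5-.5+140)
print(onz(w,W(286,428),121),onz(w,W(278,411),98))
```

```text
[469.29493676   1.85020953 121.        ] [4.71359904e+02 2.74531113e-01 9.80000000e+01]
```

The views agree to within 2 mm. Lower in small steps, watching the force.

Call:
jog_arm:
  deltas: [5,-1,0.7,0,0,0,0.2,8,0,0,0,0,0,0.2,8,0,0,0,0,0,0.2,6,0,0,0,0,0,0.2,0,0,0,0,0,0,0.2]

```text
t: 39.88
eef_pos: [472.5, 1.1, 404.1]
tcp_rot: [-2.96, 1.566, -3.072]
ft_force: [0.0, 0.1, -1.1]
opening: 0.288
```

Run:
```python
from h import *
where()
s=cam('scene');d=cam('side');save(s,'s28',(240,190,340,290),6);save(d,'d28',(260,200,350,310),5)
w=cam('wrist');save(w,'w28',(260,140,380,270),5)
```

```text
t 39.88 grasp [471.6   1.  233.1] jaw 1.458 xaxis [-0.005 -0.    -1.   ] q [-0.14  0.28  1.92 -0.    0.95 -1.59] F [ 0.   0.1 -1.1] op 0.288
```

View pics/w28.png

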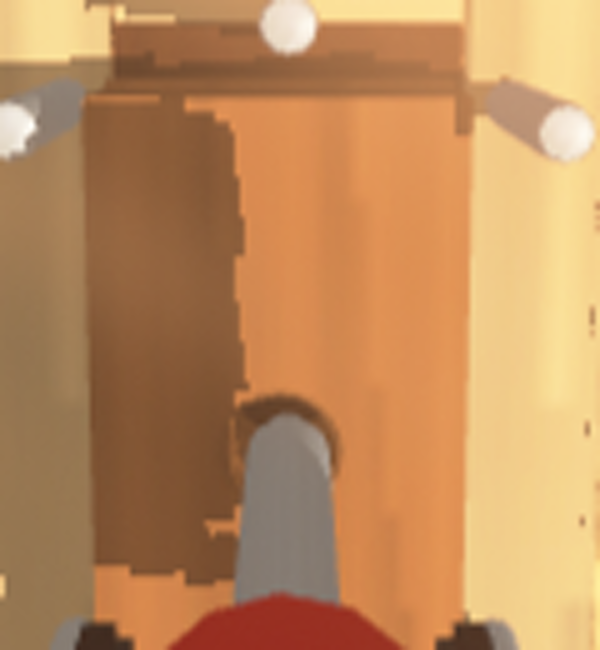

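View pics/d28.png

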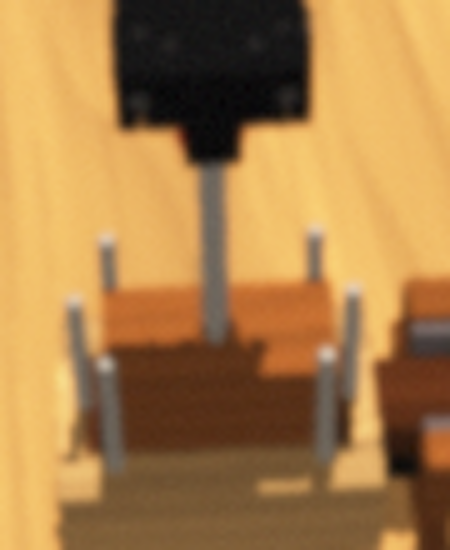

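The tip (288,420) is inside the hole rim, which spans x 232–340, and there's no contact force. Continue down.

Call:
jog_arm:
  deltas: [7,0,0,0,0,0,0.2,7,0,0,0,0,0,0.2,7,0,0,0,0,0,0.2,7,0,0,0,0,0,0.2,0,0,0,0,0,0,0.2]

```text
t: 40.65
eef_pos: [472.4, 1.1, 374.8]
tcp_rot: [-2.893, 1.567, -3.006]
ft_force: [-1.0, -0.3, -1.0]
opening: 0.291
```

Run:
```python
from h import *
where()
```

```text
t 40.65 grasp [471.7   1.  203.8] jaw 1.458 xaxis [-0.004 -0.001 -1.   ] q [-0.14  0.32  1.96 -0.    0.87 -1.59] F [-1.  -0.3 -1. ] op 0.291
```

Call:
jog_arm:
  deltas: [7,0,0,0,0,0,0.2,7,0,0,0,0,0,0.2,7,0,0,0,0,0,0.2,7,0,0,0,0,0,0.2,0,0,0,0,0,0,0.2]

```text
t: 41.28
eef_pos: [472.4, 1.0, 344.8]
tcp_rot: [-2.894, 1.567, -3.007]
ft_force: [-0.2, -0.8, -0.8]
opening: 0.29
```

Run:
```python
from h import *
where()
```

```text
t 41.27 grasp [471.7   0.9 173.8] jaw 1.458 xaxis [-0.004 -0.001 -1.   ] q [-0.14  0.36  1.99 -0.    0.79 -1.59] F [-0.2 -0.8 -0.8] op 0.29
```

Call:
jog_arm:
  deltas: [5,0,0,0,0,0,0.2,4,0,0,0,0,0,0.2,2,0,0,0,0,0,0.2,0,0,0,0,0,0,0.2]

```text
t: 41.78
eef_pos: [472.5, 1.0, 333.4]
tcp_rot: [-2.81, 1.568, -2.923]
ft_force: [-0.1, -0.3, 1.4]
opening: 0.287
```

Run:
```python
from h import *
where()
```

```text
t 41.77 grasp [472.    0.9 162.4] jaw 1.458 xaxis [-0.003 -0.001 -1.   ] q [-0.14  0.38  2.   -0.    0.76 -1.59] F [-0.1 -0.3  1.4] op 0.287
```

Slight upward force as the tip reaches the bottom. Release gently and lift.

Call:
jog_arm:
  deltas: [0.5,0,0,0,0,0,0.2,0,0,0,0,0,0,0.45,0,0,0,0,0,0,0.45,0,0,0,0,0,0,0.5,-15,0,0,0,0,0,0.5,-30,0,0,0,0,0,0.5,-40,0,0,0,0,0,0.5,-40,0,0,0,0,0,0.5,-20,0,0,0,0,0,0.6,0,0,0,0,0,0,0.6]

```text
t: 43.02
eef_pos: [472.7, 1.1, 482.1]
tcp_rot: [-2.903, 1.567, -3.015]
ft_force: [-0.4, 0.4, -0.7]
opening: 0.595
```

Run:
```python
from h import *
where()
s=cam('scene');d=cam('side');save(s,'s30',(120,190,340,370),3.6);save(d,'d30',(240,190,440,480),2)
w=cam('wrist');save(w,'w30')
```

```text
t 43.02 grasp [472.    1.  311.1] jaw 1.458 xaxis [-0.004 -0.    -1.   ] q [-0.14  0.19  1.8  -0.    1.15 -1.6 ] F [-0.4  0.4 -0.7] op 0.595
```

View pics/s30.png

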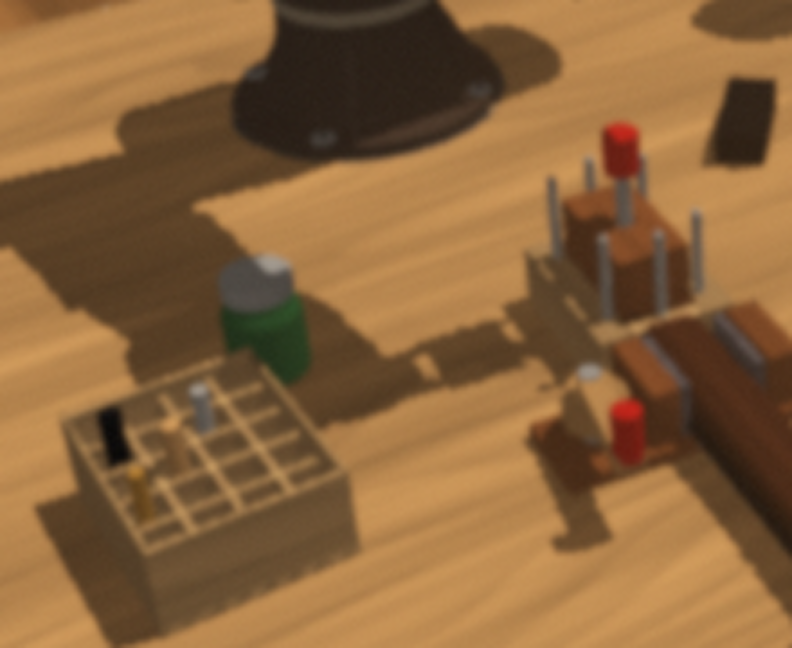

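View pics/d30.png

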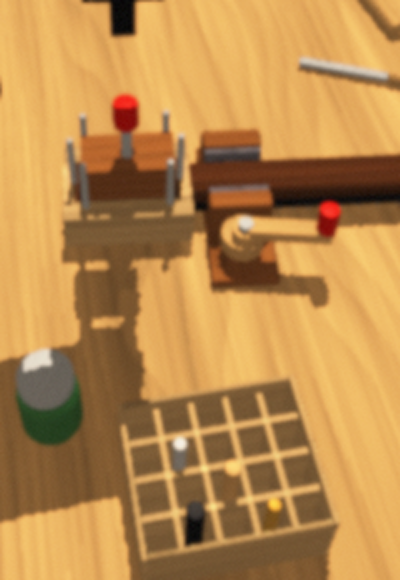

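View pics/w30.png

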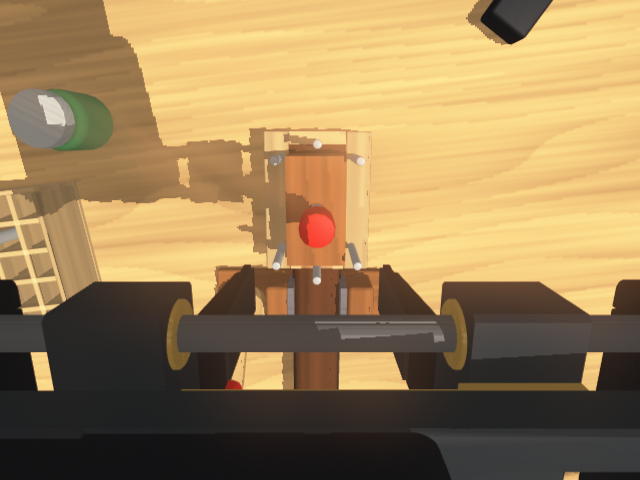

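Run:
```python
from h import *
s=cam('scene');d=cam('side')
S=lambda x,y:((x+.5)/3.6-.5+120,(y+.5)/3.6-.5+190)
D=lambda x,y:((x+.5)/2-.5+240,(y+.5)/2-.5+190)
print('head top',tri(s,S(620,130),d,D(125,102)))
k=tri(s,S(628,409),d,D(329,207));p=tri(s,S(589,372),d,D(246,225))
print('knob',k,'piv',p,'cam',np.arctan2(k[0][1]-p[0][1],k[0][0]-p[0][0])+np.pi/2+.112)
save(s,'s31');save(d,'d31')
```

```text
head top (array([471.35467687,  -1.52314799, 176.40294154]), np.float64(0.37365922365637555))
knob (array([ 665.90119205, -117.43996965,  100.721839  ]), np.float64(2.1096212904217344)) piv (array([ 583.41280152, -100.87195158,   70.80942563]), np.float64(1.6937372566690492)) cam 1.484580973085127
```

View pics/d31.png

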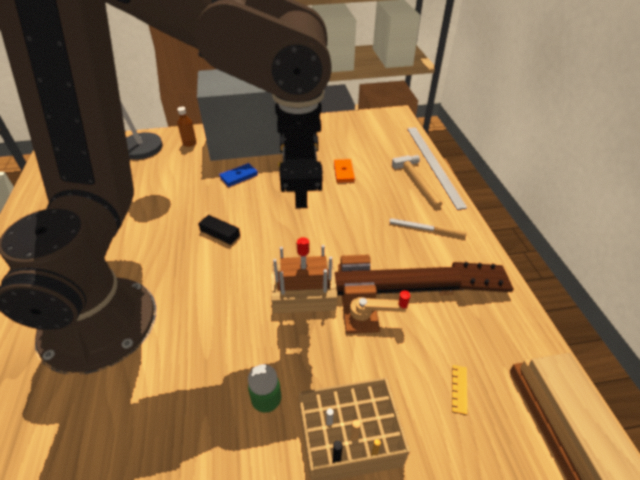

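The head top reads 176 mm against 174 expected. I'll refine that with sharper crops.

Run:
```python
from h import *
s=cam('scene');d=cam('side');save(s,'s32',(265,215,325,285),8);save(d,'d32',(275,230,335,300),8)
```

```text
(no output)
```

View pics/s32.png

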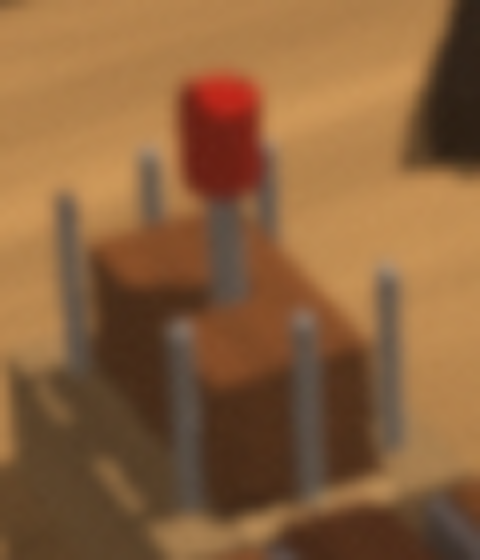

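View pics/d32.png

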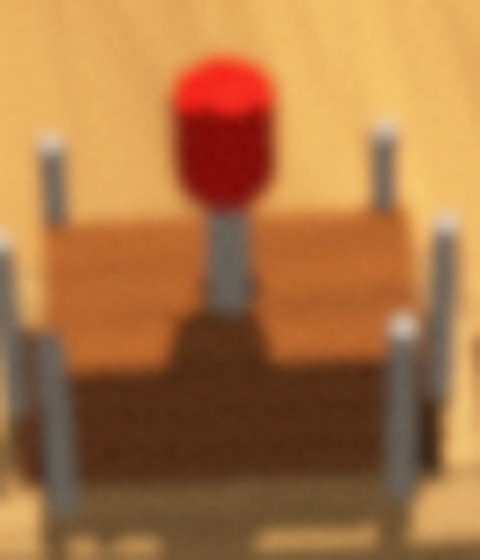

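Run:
```python
from h import *
s=cam('scene');d=cam('side')
S=lambda x,y:((x+.5)/8-.5+265,(y+.5)/8-.5+215)
D=lambda x,y:((x+.5)/8-.5+275,(y+.5)/8-.5+230)
print(tri(s,S(221,96),d,D(223,88)))
inv=lambda f,u:((u[0]+.5-f[0])*8-.5,(u[1]+.5-f[1])*8-.5)
for z in (174,140,182):
    print(z,inv((265,215),proj(s,(470.6,-.8,z))),inv((275,230),proj(d,(470.6,-.8,z))))
where()
```

```text
(array([472.0012213 ,  -0.50301426, 174.72978753]), np.float64(1.2535188332412313))
174 (np.float64(219.11728089266853), np.float64(94.87930928191281)) (np.float64(218.36068821055096), np.float64(93.80143095041171))
140 (np.float64(223.97208702795933), np.float64(185.0782482231457)) (np.float64(221.94510564846405), np.float64(184.1529403857246))
182 (np.float64(217.95659137183884), np.float64(73.31450106886723)) (np.float64(217.48968246890217), np.float64(71.8462081428163))
t 43.48 grasp [471.7   1.  309.7] jaw 1.458 xaxis [-0.007 -0.    -1.   ] q [-0.14  0.19  1.81 -0.    1.15 -1.6 ] F [-0.6  0.3 -0.2] op 0.597
```

The head top is at 174.7 mm (174 when fully home), and the robot is well clear, so I'll hand in.

```bash
python3 -c "
from h import *
print(env.job_done()); print(env.state()['t'])"
```

```text
the job is handed in; nothing more can be done
None
the job is handed in; nothing more can be done
```

The job is done and handed in at about 43.5 s. I swung the cam lever to its stop and stacked all three heel blocks that were there on the heel. Then I took the pin from the crate, lowered it through the blocks to the bottom of the bore, and let go.

Last checks:
- **Cam:** it reads about 1.44–1.50 rad in the views (stop at 1.45), and the force at the knob rose to about 33 N at the stop.
- **Blocks:** the top block's hole was within about 1 mm of the bore in the wrist view, and no reddish-brown block is left on the bench.
- **Pin:** the head top is at 174.7 mm (174 expected when fully home), and it went down with no contact force until it touched the bottom.
- **Rest of the scene:** the four rods are still in the crate, the jar is standing, and the gripper was well clear at hand-in.

Disagreements:
- **Bore position:** the wrist camera and the two fixed cameras differed by about 1.6 mm sideways, so I worked between them.
- **Head height:** a first coarse reading of the pin head was 176.4 mm, and a sharper crop brought it to 174.7 mm.

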